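Lock a flywheel with its timing pin

TASK

Lock the flywheel on the bench drive unit so that its shaft nut can be undone: turn the rubber-faced drum by fingertip friction, pressing only lightly (never more than 20 N on the wheel, its bearings are small) and following its worn, oval rim, until the drilled hole hidden below comes up and stops squarely under the hole of the bracket. Then take the longer of the two locking pins from the wooden stand, put it down through the bracket into the flywheel until its head sits on the bracket, and let go. Leave the shorter pin and the things round about where they are.

Things in the scene. Friction and masses are not known exactly. Their poses are not given: they have to be found in the camera images.
- drive_unit: Fixed machine: dark base plate 190 x 224 x 12 mm, two grey bearing pedestals (66 x 28 mm in plan, tops 115 mm up, at y = -74 and +74 mm), the flywheel between them. Origin: centre of the plate's underside; y axis along the shaft, x across it (away from the robot at yaw 0), z up. A flat steel bracket on the +y pedestal reaches in over the rim from y = +88 to +22 mm, 32 mm wide along x.
- bracket_hole (a point): Centre of the mouth of the bracket's vertical hole, on the bracket's top face, 169 mm above the bench, at x = 0, y = +36 mm of drive_unit. The hole is 11.5 mm in diameter, goes through the 12 mm thick bracket, small chamfer. Bolt heads 40 mm further along +y stand 5 mm higher.
- rim_top (a point): Point straight below the bracket hole on top of the index ring's path (150 mm up), where the drilled hole must come. The ring (y = +22 to +50 mm of drive_unit) runs true. The smooth rubber lagging (y = -50 to +21 mm) lies open for a fingertip; as high on average but worn oval, 2.2 mm more and less in radius. The shaft's rubber-bushed bearings give 1 mm downward per 8 N of press.
- flywheel: Drum 130 mm across, 100 mm wide: black rubber lagging and at its +y end a bare steel index ring; turns endlessly either way, bearing drag about 0.15 N m (2.3 N at the rim), stays where it is left. At most 20 N may press on it. Origin: on the shaft, mid width, 85 mm up. y axis along the shaft (as drive_unit's), z axis points to the drilled hole; positive turns about y take its top toward drive_unit's +x.
- hole_mouth (a point): Centre of the mouth of the radial hole drilled in the flywheel's index ring, 65 mm from the shaft axis at y = +36 mm. The hole is 12 mm wide and 36 mm deep. It starts out of sight in the lower half, on the side away from the robot.
- pin_stand: Fixed wooden block 92 x 42 x 30 mm with two vertical through holes of 11.5 mm, 48 mm apart along its x axis; a pin stands in each. Origin: centre of the underside.
- long_pin: The longer steel locking pin, upright in one of the stand's two holes, foot on the bench: shank 10 mm in diameter, 50 mm long, 3 mm bevel at the foot; on top a round knurled head 19 mm in diameter, 26 mm high (50 to 76 mm above the bench at the start). Origin: centre of the foot, z up along the pin. 60 g.
- long_pin_collar (a point): Underside of the long pin's head, on its axis, 50 mm above the foot.
- short_pin: The shorter pin, in the other hole of the stand: same head, shank only 18 mm long, too short to reach the flywheel; its head rests on the stand from 30 to 56 mm up. Origin: centre of the foot, 12 mm above the bench. Stays where it is.
- spray_white: White plastic squeeze bottle, 56 mm in diameter, 205 mm tall, standing loose. Origin: centre of the underside. Bystander.
- ratchet_driver: Blue and black stubby screwdriver 34 x 135 x 34 mm, lying loose. Origin: centre of the underside. Bystander.
- parts_dish: Round metal dish 67 mm across, 17 mm high, loose. Origin: centre of the underside. Bystander.

How it is judged (in metres and radians):
On the way, in this order (a step that is already met when the one before it is completed fails the run):
1. the flywheel's hole stands under the bracket's hole, within 3 mm, the wheel at rest and the long pin still out of the bracket (distance between hole_mouth and rim_top below 0.003 m and angular speed of flywheel below 0.1 rad/s and distance between long_pin_collar and bracket_hole above 0.055 m), for 0.3 s.
2. the long pin is down through the bracket into the flywheel, its head on the bracket (horizontal distance between long_pin_collar and bracket_hole below 0.003 m and z of long_pin_collar in the frame of bracket_hole below 0.003 m and distance between hole_mouth and rim_top below 0.003 m), for 0.2 s.
At the end, for the whole second after the job is handed in: The long pin stands upright (within 0.08 rad) in the bracket hole, its head within 3 mm of the bracket top and centred within 3 mm, the flywheel hole within 3 mm of the point under the bracket, all at rest, the short pin still in its hole (within 10 mm) (all of step 2 and angle between long_pin's own z axis and vertical below 0.08 rad and linear speed of long_pin below 0.02 m/s and angular speed of flywheel below 0.1 rad/s and distance of short_pin from where it was at the start of the episode below 0.01 m); the robot touches nothing.
It fails at once if the fingers press on the flywheel with more than 20 N (contact force between the fingers and flywheel above 20 N).
It fails at once if the pin is driven against the flywheel with more than 20 N (contact force between long_pin and flywheel above 20 N).
It fails at once if the short pin is pulled out or a bystander is moved by more than 20 mm (distance of any of short_pin, spray_white, ratchet_driver, parts_dish from where it was at the start of the episode above 0.02 m).
It also fails if it takes over 72 s, if anything falls off the work surface, if the arm or the gripper's body presses on something with over 40 N, if the wrist force passes 120 N, or if a joint passes its speed limit or range.

ROBOT

A 6-joint arm with a two-finger parallel gripper is mounted at the origin on a cart in front of the work surface, level with it; the furniture and walls round the work are solid. World frame = base frame: x ahead of the robot, y to its left, z up, the work surface at z = 0. Lengths are in mm, angles in rad, forces in N, time in s.
With the tool pointing down it reaches from about 325 to 850 mm from the base axis. Payload 4.4 kg.
Tool frame: the origin (TCP) lies on the centre line of the jaws, within the pads' length; the fingertips stand 11 mm ahead of it and the grasp point (between the pads) lies 8 mm behind it; z points along the fingers, y is the line along which they close (so a half turn about z gives the same grasp; the last joint's range is limited). The gripper opens to 94 mm and grips with 3 to 60 N. Pads are 16 mm wide; open, the fingers measure 119 mm over their backs; the gripper's body (75 mm by 177 mm) begins 78 mm behind the grasp point.
Start: joints at [-1.438, 0.207, 1.542, -0, 1.393, -0.15], TCP at [160.438, -552.165, 178.547] pointing down, gripper open.
Joint ranges: [-2.73, 2.73], [-0.86, 2.22], [0.23, 2.46], [-1.11, 4.25], [0.08, 2.63], [-2.82, 2.82]. Speed limits (rad/s): [2.79, 2.79, 3.14, 3.14, 3.14, 3.14].

INTERFACE

Orientations are given as a 3x3 rotation matrix whose columns are the frame's x, y, z axes.
In Python, from cell import arm, cams gives the robot as it stands.
- The arm moves only by the tool apply_moves, never from a script. Its argument "moves" is one flat list of numbers, 5 for each row, row after row: the opening, from -1 (shut) to 1 (fully open), then the shift along the world's x, y, z in units of 250 mm (1.0 is 250 mm), then the turn about the world's z in units of 45 degrees (1.0 is 45 degrees). A call has exactly 5 rows; each row shifts and turns the commanded pose from where the row before left it; what a row does not reach is not made up. A row lasts 1/12 s, in which the tool goes at most 41.7 mm and 7.16 degrees, less where a joint would pass 70% of its speed; a pose out of reach is approached as far as the arm can. A call with a number of a shift or a turn outside -1 to 1 is refused whole. A call with a gripper value outside its range is refused whole. The fingers move at their own pace and stop on an object; the grip force is fixed at half the most. Time passes only in rows, so rows that do not move let the fingers close, or fill a call up. It gives the time, the measured TCP pose, the force, the opening and the grip force at its end, in the units of the state.
- arm.read_state(): the state, without advancing time (a new reading comes with each control period).
- cams.grab_frame(name): name is "scene" or "top" or "wrist"; returns a dict with "image" (400x640x3 uint8, blue, green, red), "depth" (400x640 float32, mm along the optical axis (not along the pixel's ray), 0 where there is no reading), "mtx" (3x3 intrinsics, pixels), "rvec" (rotation vector, rad) and "tvec" (3), from world to camera coordinates, as OpenCV has them. Camera axes: x right, y down, z forward; pixel columns grow to the right and rows downward; lengths in mm; the calibration is good to about 2 mm. A picture is of the moment at which its call begins.
- arm.hand_in(): hands the job in; it is judged then, once.
The state is a dict: "t": time; "joint_positions": joint angles; "joint_vel": joint speeds; "effort": joint torques, N m; "position": TCP position; "orientation": TCP orientation; "force": force on the tool from outside, world axes, zero at the start; "wrist_torque": the same for the moment, N m; "gripper_width": opening from 0.0 (shut) to 1.0 (fully open); "finger_force": force on a finger pad.
Only numpy, scipy, OpenCV 4.12 (cv2) and the standard library are available. Lean on these libraries where they do the work, as an engineer would, in place of code of your own. Each camera call takes 0.05 s, during which the arm holds its last target. There are 200 camera calls.

## Working session

There is one attempt and no reset: what is moved stays moved. The work goes in short steps, Python scripts to look and compute and a tool call to move; the robot and the scene stay as the last step left them, time stands still between calls to the robot, and variables do not carry over. Pictures are saved under pics/ and viewed, at most 10 in all, crops included, and the job is handed in when it is done.

Besides the shell and the picture viewer there is one more tool, called after "Emit:" as name(argument=value, ...) on one line, values as JSON. apply_moves: Moves the arm, as the interface text tells. Shifts and turns lie within -1 to 1; 1 stands for 250 mm of shift or 45 degrees of turn. Its arguments: {"type":"object","properties":{"moves":{"type":"array"}},"required":["moves"]}

```bash
ls; mkdir -p pics
cat > h.py <<'E'
import numpy as np, cv2
from cell import arm, cams
def grab(n):
    f=cams.grab_frame(n); R=cv2.Rodrigues(np.array(f["rvec"],float))[0]; f["R"]=R; f["t"]=np.array(f["tvec"],float).reshape(3); f["K"]=np.array(f["mtx"],float); return f
def pts(f):
    v,u=np.mgrid[0:400,0:640]; d=f["depth"]; K=f["K"]
    c=np.stack([(u-K[0,2])/K[0,0]*d,(v-K[1,2])/K[1,1]*d,d],-1)
    p=(c-f["t"])@f["R"]; p[d==0]=np.nan; return p
def ray(f,u,v,z):
    r=np.linalg.inv(f["K"])@[u,v,1]; r=f["R"].T@r; o=-f["R"].T@f["t"]; return o+r*(z-o[2])/r[2]
E
python3 - <<'E'
from h import *
a=[]
for n in("scene","top"):
    f=grab(n); a.append(f["image"]); np.savez(n,**{k:f[k] for k in("image","depth","R","t","K")}); print(n,-f["R"].T@f["t"],f["K"][0,0])
    cv2.imwrite(f"pics/{n}0.png",f["image"])
print(arm.read_state())
E
```

```text
pics
scene [-204.92851992  459.30535149  771.3280862 ] 501.1339601411232
top [ 446.18226245 -106.97048093  974.3745174 ] 402.9052889422673
{'t': 0.1, 'joint_positions': array([-1.43849763e+00,  2.07377978e-01,  1.54279604e+00,  6.58029549e-06,
        1.39349276e+00, -1.50503099e-01]), 'joint_vel': array([ 7.98578131e-04,  1.12766371e-03, -4.41111621e-03,  3.71221238e-04,
       -7.15299186e-04,  5.16992939e-05]), 'effort': array([-3.73295970e-04, -3.71862531e+01, -2.82291251e+01,  7.00949226e-02,
        3.11581185e-02, -4.46429522e-05]), 'position': array([ 160.33775815, -551.37982849,  177.48959387]), 'orientation': array([[ 9.60277742e-01,  2.79045851e-01, -2.67182876e-04],
       [ 2.79045798e-01, -9.60275592e-01,  2.05684781e-03],
       [ 3.17385653e-04, -2.04970143e-03, -9.99997849e-01]]), 'force': array([ 0.34639391,  0.93415528, -0.27082771]), 'wrist_torque': array([-0.04732141, -0.03845174, -0.0208082 ]), 'finger_force': 0.0, 'gripper_width': 1.0008270511332018}
```

View pics/top0.png

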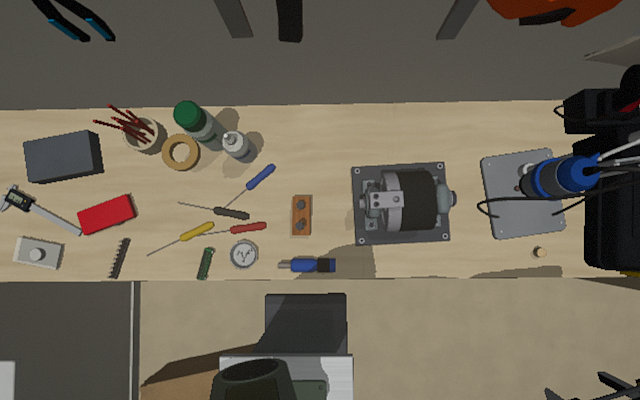

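View pics/scene0.png

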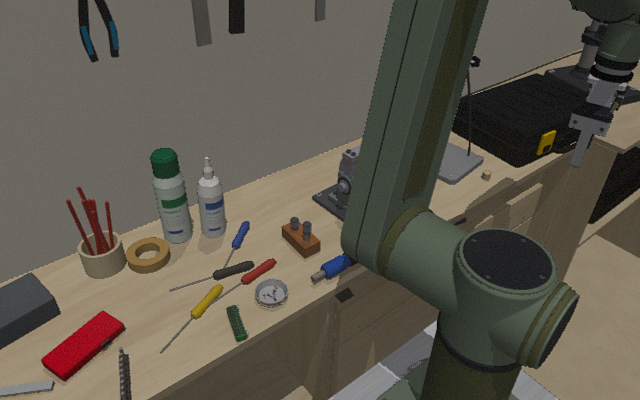

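The top view shows the drive unit at about (402,203), with its bracket on the left (+y). The stand is at (302,215), the dish at (244,254) and the blue driver at (307,265). I'll enlarge the drive unit and stand.

Run:
```python
from h import *
f=dict(np.load("top.npz")); im=f["image"]
c=im[150:258,285:465]; cv2.imwrite("pics/crop1.png",cv2.resize(c,None,fx=4.4,fy=4.4,interpolation=cv2.INTER_CUBIC))
p=pts(f)
def s(z0,z1,u0,u1,v0,v1):
    q=p[v0:v1,u0:u1].reshape(-1,3); q=q[(q[:,2]>z0)&(q[:,2]<z1)]; 
    print(z0,z1,len(q),np.nanmin(q,0).round(1),np.nanmax(q,0).round(1),np.median(q,0).round(1), cv2.minAreaRect(q[:,:2].astype(np.float32)))
s(8,16,340,470,150,260)   # plate
s(165,172,340,420,170,230) # bracket
s(26,34,285,320,185,245) # stand
s(50,62,285,320,185,245)
s(66,82,285,320,185,245)
```

```text
8 16 2829 [ 411.2 -393.     8. ] [ 608.  -163.6   16. ] [ 472.7 -249.1   12.3] ((509.1932678222656, -277.72564697265625), (190.09107971191406, 223.95994567871094), 2.5616676807403564)
165 172 451 [ 490.2 -256.   165. ] [ 524.  -189.6  172. ] [ 506.3 -223.5  169.4] ((506.5914611816406, -222.83200073242188), (32.067928314208984, 66.18450164794922), 2.4261820316314697)
26 34 563 [436.7 -63.4  26.1] [526.5 -20.3  34. ] [481.3 -43.8  30.5] ((481.6322937011719, -41.3702392578125), (41.996524810791016, 90.36707305908203), 88.13937377929688)
50 62 57 [455.2 -50.9  51. ] [515.  -34.7  60.8] [505.4 -41.8  56.4] ((485.04827880859375, -43.04613494873047), (59.839019775390625, 16.090757369995117), 0.6607135534286499)
66 82 59 [448.5 -51.   66.5] [466.4 -33.5  79.5] [457.4 -42.   76.3] ((457.29888916015625, -41.503135681152344), (17.463117599487305, 17.5131778717041), 43.89522933959961)
```

View pics/crop1.png

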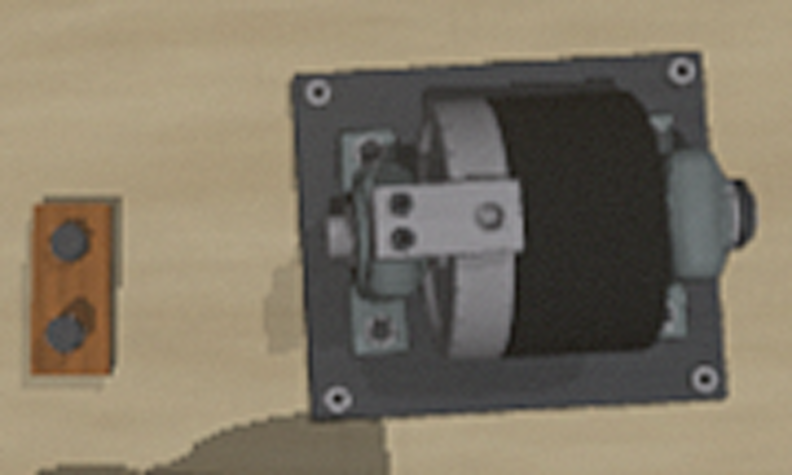

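The crop shows the bracket hole at crop (489,215), the tall pin's head at (65,333) and the short pin's head at (70,240). The fits agree with the sizes given:
- **Drive unit:** yaw +2.5°.
- **Bracket hole:** about (507.5, -241.8).
- **Long pin:** about (457.3, -41.5).

Next I'll check that the path to the drum is clear.

Run:
```python
from h import *
f=dict(np.load("top.npz")); p=pts(f).reshape(-1,3)
for y in range(-700,0,50):
    print(y,[ (lambda q:int(np.nanmax(q[:,2])) if len(q) else -1)(p[(abs(p[:,1]-y)<25)&(abs(p[:,0]-x)<25)]) for x in range(150,700,50)])
p2=pts(f); q=p2.reshape(-1,3)-[509.2,-277.7,0]; c,s=np.cos(.0436),np.sin(.0436)
X=q[:,0]*c+q[:,1]*s; Y=-q[:,0]*s+q[:,1]*c; Z=q[:,2]-85
r=np.hypot(X,Z); a=np.arctan2(X,Z)
for lo,hi in((-40,15),(26,48)):
    m=(Y>lo)&(Y<hi)&(r<72)&(r>58)&(abs(a)<1.2)
    A=np.c_[np.ones(m.sum()),np.sin(a[m]),np.cos(a[m]),np.cos(2*a[m]),np.sin(2*a[m])]
    for b in np.arange(-60,61,10):
        k=m&(abs(np.degrees(a)-b)<5)
        print(lo,b,k.sum(),r[k].mean().round(2) if k.sum() else None,end=';')
    print()
```

```text
-700 [-878, -877, -1, -1, 114, 116, 115, 116, 114, 90, 88]
-650 [-880, -873, -1, -1, 4, 4, 22, 144, 281, 20, 147]
-600 [296, 321, -1, -1, 5, 24, 21, 21, 361, 362, 334]
-550 [-879, 339, -1, -1, 4, 17, 21, 21, 427, 383, 18]
-500 [256, 317, -1, -1, 4, 18, 31, 480, 429, 21, 6]
-450 [-873, -878, -1, -1, 4, 4, 4, 475, 444, 18, 4]
-400 [-878, -878, -1, -1, 5, 15, 22, 266, 94, 18, 5]
-350 [-878, -878, -1, -1, 5, 15, 141, 152, 146, 21, 5]
-300 [-875, -876, -1, -1, 4, 16, 144, 153, 149, 89, 6]
-250 [-879, -877, -1, -1, 4, 15, 147, 173, 150, 16, 6]
-200 [-786, -877, -1, -1, 5, 22, 109, 177, 118, 24, 6]
-150 [4, -874, -1, -1, 5, 13, 16, 91, 15, 19, 7]
-100 [4, -878, -1, -1, 38, 32, 7, 6, 6, 7, 6]
-50 [4, 427, -1, -1, 37, 32, 79, 60, 34, 6, 7]
-40 -60 72 67.11;-40 -50 90 67.59;-40 -40 118 67.54;-40 -30 142 67.24;-40 -20 146 66.79;-40 -10 155 66.4;-40 0 147 65.5;-40 10 141 64.86;-40 20 128 63.89;-40 30 111 63.46;-40 40 93 63.01;-40 50 76 62.99;-40 60 53 63.19;
26 -60 28 65.31;26 -50 36 65.4;26 -40 47 65.55;26 -30 49 65.68;26 -20 53 65.69;26 -10 8 65.18;26 0 22 65.76;26 10 0 None;26 20 52 65.25;26 30 47 65.12;26 40 37 65.19;26 50 33 65.21;26 60 21 65.12;
```

Emit:
apply_moves(moves=[-1,0,0,0.16,-0.1,-1,0,0,0.16,-0.1,-1,0,0,0.16,-0.1,-1,0.05,0.05,0.05,0,-1,0.05,0.05,0,0])

```text
t: 0.52
position: [185.6, -529.8, 316.6]
orientation: [[0.999, 0.045, 0.002], [0.045, -0.999, -0.01], [0.001, 0.01, -1.0]]
force: [0.5, 0.1, -0.3]
gripper_width: 0.687
finger_force: 0.0
```

Run:
```python
from h import *
f=dict(np.load("top.npz")); p=pts(f).reshape(-1,3)
for z in(180,220,260,300,400):
    m=(p[:,2]>z)&(p[:,1]<-300)&(p[:,0]>300); q=p[m]; o=np.argsort(-q[:,1])[:60]; print(z,q[o[::12]].round())
print(arm.read_state()["position"])
```

```text
180 [[ 760. -300.  241.]
 [ 760. -301.  253.]
 [ 759. -301.  181.]
 [ 708. -301.  521.]
 [ 758. -302.  194.]]
220 [[ 760. -300.  241.]
 [ 708. -301.  523.]
 [ 759. -301.  221.]
 [ 760. -302.  289.]
 [ 759. -302.  292.]]
260 [[ 760. -300.  313.]
 [ 759. -301.  280.]
 [ 760. -302.  283.]
 [ 760. -303.  298.]
 [ 760. -303.  320.]]
300 [[ 760. -300.  313.]
 [ 710. -301.  510.]
 [ 709. -303.  518.]
 [ 709. -304.  518.]
 [ 759. -305.  314.]]
400 [[ 708. -300.  521.]
 [ 710. -303.  509.]
 [ 709. -304.  519.]
 [ 708. -305.  517.]
 [ 709. -307.  516.]]
[ 185.64798139 -529.83413426  316.57601765]
```

Emit:
apply_moves(moves=[-1,0.05,0.15,0,0,-1,0.05,0.15,0,0,-1,0.05,0.15,0,0,-1,0.05,0.15,0,0,-1,0.05,0.15,0,0])

```text
t: 0.93
position: [248.0, -337.6, 310.3]
orientation: [[0.999, 0.046, -0.0], [0.046, -0.999, 0.001], [-0.0, -0.001, -1.0]]
force: [1.1, 0.1, 0.1]
gripper_width: 0.33
finger_force: 0.0
```

Run:
```python
from h import *
f=dict(np.load("top.npz")); p=pts(f).reshape(-1,3)
for z in(180,260,350):
    m=(p[:,2]>z)&(p[:,1]<-300)&(p[:,0]>300)&(p[:,0]<680); q=p[m]; o=np.argsort(-q[:,1])[:40]; print(z,q[o[::8]].round())
```

```text
180 [[ 500. -405.  197.]
 [ 500. -406.  197.]
 [ 501. -407.  206.]
 [ 496. -407.  194.]
 [ 497. -409.  214.]]
260 [[ 500. -422.  261.]
 [ 502. -425.  261.]
 [ 502. -427.  264.]
 [ 498. -430.  270.]
 [ 499. -431.  274.]]
350 [[ 525. -444.  369.]
 [ 525. -445.  373.]
 [ 528. -446.  383.]
 [ 522. -446.  383.]
 [ 528. -446.  375.]]
```

Emit:
apply_moves(moves=[-1,0.15,0.05,0,0,-1,0.15,0.05,0,0,-1,0.15,0.05,0,0,-1,0.15,0.05,0,0,-1,0.15,0.04,0,0])

```text
t: 1.35
position: [436.9, -278.0, 310.8]
orientation: [[0.999, 0.048, -0.0], [0.048, -0.999, 0.0], [-0.0, -0.0, -1.0]]
force: [0.1, -1.2, 0.6]
gripper_width: 0.008
finger_force: 0.0
```

Emit:
apply_moves(moves=[-1,0.15,0,0,0,-1,0.15,0,-0.05,0,-1,0.148,0.008,-0.11,0,-1,0,0,-0.16,0,-1,0,0,-0.16,0])

```text
t: 1.77
position: [546.2, -277.6, 192.4]
orientation: [[0.999, 0.05, 0.002], [0.05, -0.999, -0.001], [0.002, 0.001, -1.0]]
force: [1.1, -1.0, -0.7]
gripper_width: 0.005
finger_force: 0.0
```

Emit:
apply_moves(moves=[-1,0,0,-0.04,0,-1,0,0,-0.02,0,-1,0,0,0,0,-1,0,0,0,0,-1,0,0,0,0])

```text
t: 2.18
position: [545.5, -279.4, 182.4]
orientation: [[0.999, 0.047, 0.005], [0.047, -0.999, -0.004], [0.005, 0.004, -1.0]]
force: [-0.7, -0.1, 1.0]
gripper_width: 0.004
finger_force: 0.0
```

Emit:
apply_moves(moves=[-1,0,0,-0.04,0,-1,0,0,-0.02,0,-1,0,0,0,0,-1,0,0,0,0,-1,0,0,0,0])

```text
t: 2.6
position: [543.8, -277.9, 163.7]
orientation: [[0.999, 0.047, -0.0], [0.047, -0.999, 0.0], [-0.0, -0.0, -1.0]]
force: [-0.8, -0.3, 0.4]
gripper_width: 0.007
finger_force: 0.0
```

Run:
```python
from h import *
for i in range(4):
    f=grab("wrist"); s=arm.read_state(); print(s["t"],s["position"].round(1),s["force"].round(1))
print(s["orientation"].round(3)); print(-f["R"].T@f["t"])
cv2.imwrite("pics/w1.png",f["image"])
```

```text
2.65 [ 543.9 -277.9  163.9] [ 1.2 -0.6  0. ]
2.7 [ 544.  -277.9  163.9] [0.3 0.2 0.2]
2.75 [ 544.  -277.9  163.9] [-0.2 -0.1 -0.3]
2.8 [ 544. -278.  164.] [-0.   0.2  0. ]
[[ 0.999  0.047  0.   ]
 [ 0.047 -0.999 -0.   ]
 [ 0.     0.    -1.   ]]
[ 612.07710377 -274.51049311  370.58135894]
```

View pics/w1.png

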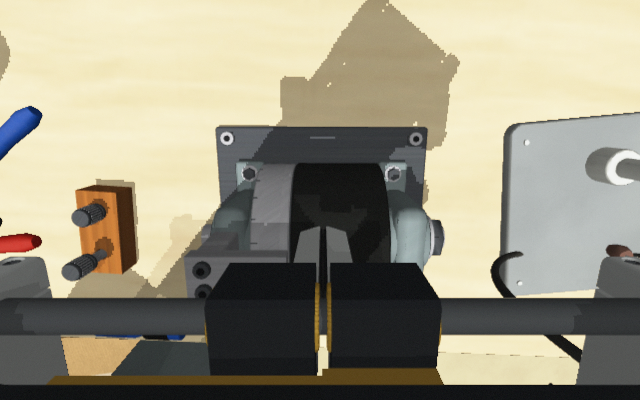

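The wrist view shows the +x side of the index ring with its tick marks (near 275,230), and the hole isn't visible yet. The fingertips hover over the rubber at (322,240). Next I descend to contact on the +x side.

Emit:
apply_moves(moves=[-1,0.02,0.002,-0.024,0,-1,0,0,-0.016,0,-1,0,0,-0.004,0,-1,0,0,0,0,-1,0,0,0,0])

```text
t: 3.22
position: [548.7, -277.2, 152.3]
orientation: [[0.999, 0.047, -0.001], [0.047, -0.999, 0.0], [-0.001, -0.0, -1.0]]
force: [0.0, 0.8, -1.0]
gripper_width: 0.005
finger_force: 0.0
```

Emit:
apply_moves(moves=[-1,0,0,-0.004,0,-1,0,0,0,0,-1,0,0,0,0,-1,0,0,0,0,-1,0,0,0,0])

```text
t: 3.63
position: [548.9, -277.4, 151.9]
orientation: [[0.999, 0.047, 0.0], [0.047, -0.999, -0.0], [0.0, 0.0, -1.0]]
force: [0.7, -0.1, -0.2]
gripper_width: 0.002
finger_force: 0.0
```

Emit:
apply_moves(moves=[-1,0,0,-0.004,0,-1,0,0,-0.002,0,-1,0,0,0,0,-1,0,0,0,0,-1,0,0,0,0])

```text
t: 4.05
position: [548.9, -277.4, 150.2]
orientation: [[0.999, 0.047, -0.0], [0.047, -0.999, 0.0], [-0.0, -0.0, -1.0]]
force: [-0.3, 0.1, -0.5]
gripper_width: 0.003
finger_force: 0.0
```

Emit:
apply_moves(moves=[-1,0,0,-0.004,0,-1,0,0,0,0,-1,0,0,0,0,-1,0,0,0,0,-1,0,0,0,0])

```text
t: 4.47
position: [548.8, -277.4, 149.2]
orientation: [[0.999, 0.047, -0.0], [0.047, -0.999, 0.0], [-0.0, -0.0, -1.0]]
force: [-0.4, -0.4, 0.2]
gripper_width: 0.006
finger_force: 0.0
```

Emit:
apply_moves(moves=[-1,0,0,-0.004,0,-1,0,0,0,0,-1,0,0,0,0,-1,0,0,0,0,-1,0,0,0,0])

```text
t: 4.88
position: [548.9, -277.3, 148.2]
orientation: [[0.999, 0.047, 0.0], [0.047, -0.999, -0.0], [0.0, 0.0, -1.0]]
force: [-0.5, -0.0, -0.2]
gripper_width: 0.004
finger_force: 0.0
```

Emit:
apply_moves(moves=[-1,0,0,-0.004,0,-1,0,0,0,0,-1,0,0,-0.002,0,-1,0,0,0,0,-1,0,0,0,0])

```text
t: 5.3
position: [548.8, -277.3, 146.7]
orientation: [[0.999, 0.047, -0.0], [0.047, -0.999, 0.0], [-0.0, -0.0, -1.0]]
force: [-0.5, -0.6, 1.0]
gripper_width: 0.006
finger_force: 0.0
```

Emit:
apply_moves(moves=[-1,0,0,-0.004,0,-1,0,0,0,0,-1,0,0,0,0,-1,0,0,0,0,-1,0,0,0,0])

```text
t: 5.72
position: [548.9, -277.4, 145.7]
orientation: [[0.999, 0.047, 0.0], [0.047, -0.999, 0.0], [0.0, -0.0, -1.0]]
force: [0.4, 0.3, 1.1]
gripper_width: 0.006
finger_force: 0.0
```

Emit:
apply_moves(moves=[-1,0,0,-0.004,0,-1,0,0,0,0,-1,0,0,0,0,-1,0,0,0,0,-1,0,0,0,0])

```text
t: 6.13
position: [548.9, -277.3, 144.7]
orientation: [[0.999, 0.047, 0.0], [0.047, -0.999, -0.0], [0.0, 0.0, -1.0]]
force: [-0.1, 0.6, -0.1]
gripper_width: 0.009
finger_force: 0.0
```

Emit:
apply_moves(moves=[-1,-0.008,0,0,0,-1,0,0,0,0,-1,0,0,0,0,-1,0,0,0,0,-1,0,0,0,0])

```text
t: 6.55
position: [546.9, -277.4, 144.7]
orientation: [[0.999, 0.047, 0.0], [0.047, -0.999, -0.0], [0.0, 0.0, -1.0]]
force: [0.5, 0.3, 0.5]
gripper_width: 0.003
finger_force: 0.0
```

Emit:
apply_moves(moves=[-1,-0.008,0,0,0,-1,0,0,0,0,-1,0,0,0,0,-1,0,0,0,0,-1,0,0,0,0])

```text
t: 6.97
position: [544.8, -277.4, 144.7]
orientation: [[0.999, 0.047, 0.0], [0.047, -0.999, -0.0], [0.0, 0.0, -1.0]]
force: [0.5, 1.2, 0.2]
gripper_width: 0.006
finger_force: 0.0
```

Run:
```python
from h import *
f=grab("top"); cv2.imwrite("pics/s1.png",cv2.resize(f["image"][150:260,330:480],None,fx=3,fy=3))
w=grab("wrist"); cv2.imwrite("pics/w2.png",np.vstack([cv2.resize(f["image"][150:260,330:480],(600,440))[:,:],cv2.resize(w["image"][140:270,220:440],(600,355))])[:600+195])
print(f["R"],(f["t"]))
```

```text
[[-0.01046865 -0.99959109 -0.02660956]
 [-0.99789595  0.0121463  -0.06368791]
 [ 0.06398507  0.02588684 -0.99761505]] [-76.32813907 508.59863807 946.27080469]
```

Run:
```python
from h import *
f=grab("wrist"); p=pts(f)
q=p-[509.2,-277.7,0]; c,s=np.cos(.0436),np.sin(.0436)
X=q[...,0]*c+q[...,1]*s; Y=-q[...,0]*s+q[...,1]*c; Z=q[...,2]-85
for v in range(170,275,6): print(v,[(round(float(X[v,u])),round(float(Y[v,u])),round(float(Z[v,u])),round(float(np.hypot(X[v,u],Z[v,u])),1)) for u in(270,300,315,330,345)])
im=cv2.resize(f["image"][150:280,220:440],None,fx=3.6,fy=3.6); cv2.imwrite("pics/w3.png",im)
```

```text
170 [(65, 40, 7, 65.4), (65, 17, 5, 65.1), (65, 5, 7, 65.6), (65, -7, 6, 65.5), (65, -19, 6, 65.5)]
176 [(63, 38, 20, 65.5), (62, 16, 17, 64.3), (62, 5, 17, 64.6), (62, -7, 16, 64.2), (62, -18, 18, 65.1)]
182 [(60, 37, 28, 65.8), (59, 15, 25, 64.2), (59, 4, 25, 64.1), (59, -7, 25, 64.2), (59, -18, 25, 64.2)]
188 [(56, 36, 33, 65.1), (56, 15, 31, 64.1), (56, 4, 31, 63.8), (56, -7, 30, 63.4), (56, -17, 32, 64.7)]
194 [(53, 35, 39, 65.6), (52, 15, 34, 62.5), (52, 4, 35, 63.1), (53, -6, 36, 63.9), (53, -17, 35, 63.4)]
200 [(49, 35, 42, 64.6), (49, 14, 40, 63.3), (49, 4, 41, 64.2), (50, -6, 41, 64.5), (49, -17, 41, 64.0)]
206 [(47, 34, 47, 66.0), (45, 14, 42, 62.1), (46, 4, 43, 62.9), (46, -6, 44, 63.2), (46, -17, 43, 62.8)]
212 [(43, 34, 49, 65.6), (43, 14, 48, 64.1), (43, 4, 48, 64.1), (42, -6, 47, 63.1), (43, -16, 47, 63.4)]
218 [(40, 34, 52, 65.4), (39, 14, 49, 62.9), (39, 4, 50, 63.6), (39, -6, 50, 63.4), (40, -16, 51, 64.6)]
224 [(36, 34, 53, 64.4), (36, 14, 53, 63.5), (36, 4, 52, 63.1), (36, -6, 53, 63.7), (36, -16, 53, 64.0)]
230 [(33, 33, 57, 65.5), (32, 14, 54, 63.2), (46, 3, 94, 104.6), (46, -5, 94, 104.7), (32, -16, 54, 62.5)]
236 [(29, 33, 58, 65.3), (46, 10, 104, 113.6), (45, 3, 103, 112.4), (45, -5, 103, 112.1), (45, -13, 103, 112.7)]
242 [(26, 33, 61, 65.9), (45, 10, 112, 120.7), (46, 3, 112, 121.0), (45, -5, 111, 120.3), (46, -12, 113, 121.6)]
248 [(22, 33, 62, 65.9), (46, 9, 120, 128.6), (46, 2, 120, 128.8), (46, -5, 121, 129.0), (45, -12, 120, 127.9)]
254 [(18, 33, 63, 65.2), (45, 9, 127, 134.7), (46, 2, 127, 135.3), (45, -4, 126, 134.2), (46, -11, 127, 135.2)]
260 [(14, 33, 63, 64.8), (46, 8, 134, 141.1), (45, 2, 133, 140.6), (46, -4, 134, 141.2), (45, -11, 133, 140.1)]
266 [(69, 12, 191, 203.3), (70, 4, 192, 204.4), (69, 1, 192, 203.8), (69, -3, 191, 203.1), (69, -6, 190, 202.4)]
272 [(70, 11, 195, 207.1), (70, 4, 195, 207.4), (69, 1, 194, 205.9), (69, -3, 194, 206.1), (70, -6, 195, 207.1)]
```

View pics/w3.png

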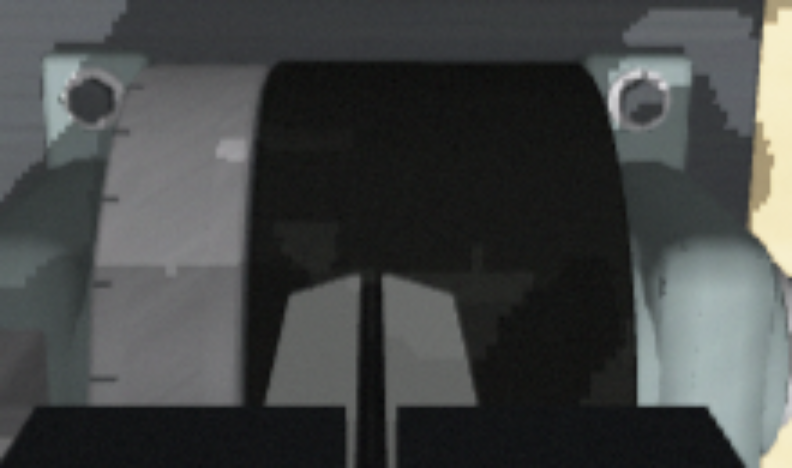

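The enlarged view shows the finger backs ending at a point at about (372,272), well clear of the rubber. I'll check the depth in the narrow gap between them.

Run:
```python
from h import *
f=grab("wrist"); p=pts(f); im=f["image"]
q=p-[509.2,-277.7,0]; c,s=np.cos(.0436),np.sin(.0436)
X=q[...,0]*c+q[...,1]*s; Y=-q[...,0]*s+q[...,1]*c; Z=q[...,2]
for v in range(204,270,4): print(v,[(u,round(float(X[v,u])),round(float(Z[v,u])),int(im[v,u].mean())) for u in(308,316,319,321,323,325,327,332)])
d=f["depth"]; print((d==0).sum())
st=arm.read_state(); tip=st["position"]+st["orientation"]@[0,0,11]; tip2=st["position"]
for t in(tip,tip2,tip+[8,0,0],tip2+[8,0,0],st["position"]-[-8,0,-31]):
    g=f["K"]@(f["R"]@t+f["t"]); print(t.round(1),(g[:2]/g[2]).round(1),g[2].round())
```

```text
204 [(308, 47, 126, 23), (316, 47, 127, 21), (319, 47, 129, 21), (321, 47, 127, 25), (323, 47, 127, 21), (325, 47, 127, 22), (327, 47, 128, 20), (332, 47, 127, 21)]
208 [(308, 45, 130, 20), (316, 45, 129, 23), (319, 45, 129, 19), (321, 45, 130, 19), (323, 45, 130, 21), (325, 45, 130, 21), (327, 45, 130, 21), (332, 45, 130, 24)]
212 [(308, 43, 132, 31), (316, 42, 131, 23), (319, 42, 131, 21), (321, 43, 134, 24), (323, 43, 133, 23), (325, 43, 132, 24), (327, 43, 132, 21), (332, 43, 132, 24)]
216 [(308, 40, 135, 31), (316, 40, 134, 21), (319, 40, 134, 19), (321, 40, 134, 20), (323, 40, 134, 25), (325, 40, 134, 22), (327, 40, 134, 24), (332, 40, 133, 22)]
220 [(308, 39, 138, 33), (316, 38, 135, 22), (319, 38, 135, 24), (321, 38, 135, 24), (323, 38, 135, 22), (325, 38, 136, 23), (327, 38, 137, 23), (332, 38, 135, 20)]
224 [(308, 36, 137, 32), (316, 36, 137, 24), (319, 36, 138, 31), (321, 36, 138, 26), (323, 36, 137, 27), (325, 36, 138, 22), (327, 36, 138, 23), (332, 36, 138, 19)]
228 [(308, 34, 139, 41), (316, 46, 175, 106), (319, 45, 174, 103), (321, 33, 138, 27), (323, 33, 139, 28), (32
[... 1240 characters left out ...]
 219, 99), (316, 46, 219, 98), (319, 44, 215, 39), (321, 44, 215, 17), (323, 41, 209, 18), (325, 44, 216, 14), (327, 46, 219, 89), (332, 45, 218, 96)]
264 [(308, 70, 276, 16), (316, 45, 222, 88), (319, 44, 219, 35), (321, 44, 219, 14), (323, 40, 209, 18), (325, 43, 218, 17), (327, 46, 223, 86), (332, 69, 275, 16)]
268 [(308, 70, 278, 21), (316, 46, 227, 68), (319, 44, 223, 33), (321, 44, 224, 13), (323, 37, 209, 19), (325, 44, 224, 15), (327, 45, 226, 67), (332, 69, 277, 20)]
1025
[ 544.9 -277.3  133.7] [322.5 222.4] 228.0
[ 544.9 -277.3  144.7] [322.5 227.5] 217.0
[ 552.9 -277.3  133.7] [323.1 211.1] 226.0
[ 552.9 -277.3  144.7] [323.1 215.7] 215.0
[ 552.9 -277.3  175.7] [323.2 231.4] 185.0
```

The depth puts the real fingertips at z≈174, about 40 mm above the 133.7 implied by the TCP. That fits with no contact being felt. I'll descend 20 mm and re-measure the tip before trusting either figure.

Emit:
apply_moves(moves=[-1,0,0,-0.02,0,-1,0,0,-0.02,0,-1,0,0,-0.01,0,-1,0,0,0,0,-1,0,0,0,0])

```text
t: 7.58
position: [544.5, -277.1, 131.6]
orientation: [[0.999, 0.047, -0.001], [0.047, -0.999, 0.001], [-0.001, -0.001, -1.0]]
force: [-0.2, 0.1, 0.5]
gripper_width: 0.002
finger_force: 0.0
```

```bash
cat >> h.py <<'E'
def loc(p):
    q=p-np.array([509.2,-277.7,0]); c,s=np.cos(.0436),np.sin(.0436)
    return np.stack([q[...,0]*c+q[...,1]*s,-q[...,0]*s+q[...,1]*c,q[...,2]],-1)
E
python3 - <<'E'
from h import *
f=grab("wrist"); L=loc(pts(f)); st=arm.read_state(); print(st["position"],st["force"],-f["R"].T@f["t"],f["K"])
for v in range(212,250,3): print(v,[tuple(L[v,u].round(0)) for u in(300,316,331)])
f=grab("scene"); cv2.imwrite("pics/sc2.png",cv2.resize(f["image"][100:250,280:480],None,fx=4,fy=4))
E
```

```text
[ 544.74713957 -277.30039454  131.9672388 ] [ 0.24581489  0.37101451 -0.46517438] [ 612.84070036 -273.86305203  338.10589559] [[335.11523669   0.         322.66624891]
 [  0.         335.11523669 200.15075034]
 [  0.           0.           1.        ]]
212 [(np.float64(45.0), np.float64(14.0), np.float64(129.0)), (np.float64(45.0), np.float64(3.0), np.float64(130.0)), (np.float64(45.0), np.float64(-6.0), np.float64(130.0))]
215 [(np.float64(43.0), np.float64(14.0), np.float64(131.0)), (np.float64(44.0), np.float64(3.0), np.float64(132.0)), (np.float64(44.0), np.float64(-6.0), np.float64(131.0))]
218 [(np.float64(42.0), np.float64(13.0), np.float64(132.0)), (np.float64(42.0), np.float64(3.0), np.float64(134.0)), (np.float64(42.0), np.float64(-6.0), np.float64(134.0))]
221 [(np.float64(41.0), np.float64(13.0), np.float64(135.0)), (np.float64(41.0), np.float64(3.0), np.float64(135.0)), (np.float64(41.0), np.float64(-6.0), np.float64(134.0))]
224 [(np.float64(39.0), np.float64(13.0), np.float64(135.0)), (np.float64(39.0), np.float64(3.0), np.float64(136.0)), (np.float64(39.0), np.float64
[... 727 characters left out ...]

239 [(np.float64(45.0), np.float64(10.0), np.float64(179.0)), (np.float64(45.0), np.float64(2.0), np.float64(179.0)), (np.float64(45.0), np.float64(-5.0), np.float64(179.0))]
242 [(np.float64(45.0), np.float64(10.0), np.float64(183.0)), (np.float64(45.0), np.float64(2.0), np.float64(183.0)), (np.float64(45.0), np.float64(-5.0), np.float64(183.0))]
245 [(np.float64(45.0), np.float64(10.0), np.float64(188.0)), (np.float64(45.0), np.float64(2.0), np.float64(188.0)), (np.float64(45.0), np.float64(-5.0), np.float64(188.0))]
248 [(np.float64(45.0), np.float64(10.0), np.float64(192.0)), (np.float64(45.0), np.float64(2.0), np.float64(190.0)), (np.float64(45.0), np.float64(-5.0), np.float64(191.0))]
```

View pics/sc2.png

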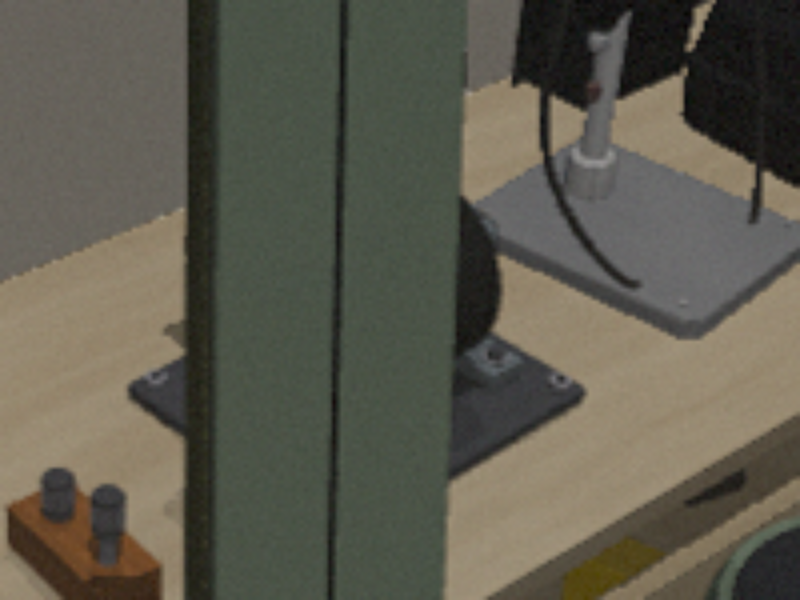

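The scene view is blocked by the arm, with the stand at (85,530). In the wrist depth the tip followed the motion exactly, at z≈160 for TCP 132. So the shut fingertips really end about 28 mm above the reported TCP, and I'll use that offset with force feedback.

Emit:
apply_moves(moves=[-1,0,0,-0.016,0,-1,0,0,-0.016,0,-1,0,0,-0.012,0,-1,0,0,0,0,-1,0,0,0,0])

```text
t: 8.1
position: [544.5, -277.2, 120.7]
orientation: [[0.999, 0.047, -0.001], [0.047, -0.999, 0.001], [-0.001, -0.001, -1.0]]
force: [0.0, -0.7, 0.1]
gripper_width: 0.004
finger_force: 0.0
```

Emit:
apply_moves(moves=[-1,0,0,-0.004,0,-1,0,0,0,0,-1,0,0,0,0,-1,0,0,-0.002,0,-1,0,0,0,0])

```text
t: 8.52
position: [544.9, -277.4, 119.8]
orientation: [[0.999, 0.047, 0.0], [0.047, -0.999, -0.0], [0.0, 0.0, -1.0]]
force: [0.3, 0.4, 0.0]
gripper_width: 0.003
finger_force: 0.0
```

Emit:
apply_moves(moves=[-1,0,0,-0.004,0,-1,0,0,0,0,-1,0,0,0,0,-1,0,0,0,0,-1,0,0,0,0])

```text
t: 8.93
position: [544.9, -277.3, 118.7]
orientation: [[0.999, 0.047, -0.0], [0.047, -0.999, 0.0], [-0.0, -0.0, -1.0]]
force: [-0.3, 0.9, 0.1]
gripper_width: 0.004
finger_force: 0.0
```

Emit:
apply_moves(moves=[-1,0,0,-0.004,0,-1,0,0,0,0,-1,0,0,0,0,-1,0,0,0,0,-1,0,0,0,0])

```text
t: 9.35
position: [544.9, -277.4, 117.7]
orientation: [[0.999, 0.047, 0.0], [0.047, -0.999, 0.0], [0.0, 0.0, -1.0]]
force: [-0.3, -0.3, -0.1]
gripper_width: 0.006
finger_force: 0.0
```

Emit:
apply_moves(moves=[-1,0,0,-0.004,0,-1,0,0,0,0,-1,0,0,0,0,-1,0,0,0,0,-1,0,0,0,0])

```text
t: 9.77
position: [544.9, -277.4, 116.7]
orientation: [[0.999, 0.047, 0.0], [0.047, -0.999, -0.0], [0.0, 0.0, -1.0]]
force: [0.3, -0.6, 0.4]
gripper_width: 0.008
finger_force: 0.0
```

Emit:
apply_moves(moves=[-1,0,0,-0.004,0,-1,0,0,0,0,-1,0,0,0,0,-1,0,0,0,0,-1,0,0,0,0])

```text
t: 10.18
position: [544.8, -277.4, 115.7]
orientation: [[0.999, 0.047, 0.0], [0.047, -0.999, 0.0], [0.0, -0.0, -1.0]]
force: [0.0, -0.3, -0.4]
gripper_width: 0.003
finger_force: 0.0
```

Run:
```python
from h import *
f=grab("wrist"); L=loc(pts(f)); st=arm.read_state(); print(st["position"],st["force"])
for v in range(214,232,2): print(v,[tuple(int(x) for x in L[v,u].round(0)) for u in(300,310,316,320,326,331,340)])
```

```text
[ 544.86581062 -277.36799687  115.74929233] [ 0.7811059  -0.9262135  -0.82356843]
214 [(48, 12, 127), (48, 6, 127), (48, 3, 126), (48, 0, 127), (48, -3, 128), (48, -6, 127), (48, -12, 126)]
216 [(47, 12, 129), (47, 6, 129), (47, 3, 129), (47, 0, 129), (47, -3, 128), (47, -6, 127), (47, -12, 129)]
218 [(46, 12, 128), (46, 6, 129), (46, 3, 129), (46, 0, 129), (46, -3, 128), (46, -6, 129), (46, -12, 129)]
220 [(45, 12, 129), (45, 6, 130), (45, 3, 129), (45, 0, 129), (45, -3, 130), (45, -6, 130), (45, -12, 129)]
222 [(44, 12, 130), (44, 6, 131), (44, 3, 130), (44, 0, 131), (44, -3, 130), (44, -6, 131), (44, -12, 132)]
224 [(43, 12, 132), (43, 6, 133), (44, 3, 133), (43, 0, 132), (43, -3, 133), (43, -6, 132), (43, -12, 131)]
226 [(42, 12, 133), (42, 6, 132), (42, 3, 133), (42, 0, 134), (42, -3, 132), (42, -6, 133), (42, -12, 132)]
228 [(41, 12, 134), (41, 6, 133), (45, 2, 146), (42, 0, 135), (46, -3, 146), (46, -6, 147), (41, -12, 133)]
230 [(40, 12, 135), (45, 6, 150), (46, 2, 150), (44, 0, 145), (46, -3, 150), (45, -6, 149), (40, -12, 133)]
```

Emit:
apply_moves(moves=[-1,0,0,-0.004,0,-1,0,0,0,0,-1,0,0,0,0,-1,0,0,0,0,-1,0,0,0,0])

```text
t: 10.65
position: [545.0, -277.5, 114.9]
orientation: [[0.999, 0.047, 0.0], [0.047, -0.999, -0.0], [0.0, 0.0, -1.0]]
force: [-0.0, -0.5, 0.7]
gripper_width: 0.004
finger_force: 0.5
```

Emit:
apply_moves(moves=[-1,0,0,-0.004,0,-1,0,0,0,0,-1,0,0,0,0,-1,0,0,0,0,-1,0,0,0,0])

```text
t: 11.07
position: [545.0, -277.5, 114.1]
orientation: [[0.999, 0.047, 0.0], [0.047, -0.999, -0.0], [0.0, 0.0, -1.0]]
force: [-0.5, 0.2, 4.4]
gripper_width: 0.003
finger_force: 1.7
```

Contact is made: 4.4 N at TCP z 114.1. I'll press slightly more and start the stroke, following the arc toward -x.

Emit:
apply_moves(moves=[-1,0,0,-0.003,0,-1,-0.006,-0.0003,0.0026,0,-1,-0.006,-0.0003,0.0024,0,-1,-0.006,-0.0003,0.0022,0,-1,-0.006,-0.0003,0.002,0])

```text
t: 11.48
position: [540.1, -277.8, 116.0]
orientation: [[0.999, 0.047, 0.003], [0.047, -0.999, -0.001], [0.003, 0.001, -1.0]]
force: [3.8, 0.3, 4.5]
gripper_width: 0.001
finger_force: 3.0
```

The wheel is turning: drag from the force reading is about 2.2 N and the normal force about 5.5 N. I'll continue the stroke.

Emit:
apply_moves(moves=[-1,-0.008,-0.0004,0.0015,0,-1,-0.008,-0.0004,0.0022,0,-1,-0.008,-0.0004,0.002,0,-1,-0.008,-0.0004,0.0017,0,-1,-0.008,-0.0004,0.0014,0])

```text
t: 11.9
position: [529.7, -278.3, 118.6]
orientation: [[0.999, 0.047, 0.002], [0.047, -0.999, -0.001], [0.002, 0.001, -1.0]]
force: [3.8, 1.0, 7.3]
gripper_width: 0.006
finger_force: 3.7
```

Emit:
apply_moves(moves=[-1,-0.009,-0.0004,0.0012,0,-1,-0.009,-0.0004,0.0009,0,-1,-0.009,-0.0004,0.0006,0,-1,-0.009,-0.0004,0.0003,0,-1,-0.009,-0.0004,0,0])

```text
t: 12.32
position: [518.2, -278.8, 119.7]
orientation: [[0.999, 0.047, 0.002], [0.047, -0.999, -0.001], [0.002, 0.001, -1.0]]
force: [3.0, 1.8, 8.7]
gripper_width: 0.006
finger_force: 4.4
```

Emit:
apply_moves(moves=[-1,-0.011,-0.0005,0,0,-1,-0.011,-0.0005,0,0,-1,-0.011,-0.0005,-0.0004,0,-1,-0.011,-0.0005,-0.0004,0,-1,-0.011,-0.0005,-0.0004,0])

```text
t: 12.73
position: [504.5, -279.4, 119.7]
orientation: [[0.999, 0.047, 0.002], [0.047, -0.999, -0.001], [0.002, 0.001, -1.0]]
force: [2.7, 2.8, 10.1]
gripper_width: 0.005
finger_force: 4.9
```

Emit:
apply_moves(moves=[-1,-0.011,0,0,0,-1,-0.011,0,0,0,-1,-0.011,0,0,0,-1,-0.011,0,-0.0005,0,-1,-0.011,0,-0.0012,0])

```text
t: 13.15
position: [489.9, -280.0, 118.7]
orientation: [[0.999, 0.047, 0.0], [0.047, -0.999, -0.002], [0.0, 0.002, -1.0]]
force: [1.3, -0.4, 7.6]
gripper_width: 0.008
finger_force: 3.5
```

Emit:
apply_moves(moves=[-1,-0.01,-0.0004,-0.0016,0,-1,-0.01,-0.0004,-0.0021,0,-1,-0.01,-0.0004,-0.0026,0,-1,-0.01,-0.0004,-0.003,0,-1,-0.01,-0.0004,-0.0035,0])

```text
t: 13.57
position: [476.5, -280.6, 114.8]
orientation: [[0.999, 0.047, -0.002], [0.047, -0.999, -0.001], [-0.002, 0.001, -1.0]]
force: [0.5, -1.1, 6.1]
gripper_width: 0.006
finger_force: 2.7
```

Emit:
apply_moves(moves=[-1,-0.008,-0.0004,-0.0033,0,-1,-0.008,-0.0004,-0.0036,0,-1,-0.008,-0.0004,-0.004,0,-1,-0.008,-0.0004,-0.0043,0,-1,-0.008,-0.0004,-0.0046,0])

```text
t: 13.98
position: [466.0, -281.0, 109.4]
orientation: [[0.999, 0.047, -0.003], [0.047, -0.999, -0.001], [-0.003, 0.001, -1.0]]
force: [-0.5, -0.4, 4.3]
gripper_width: 0.003
finger_force: 2.1
```

Run:
```python
from h import *
f=grab("wrist"); st=arm.read_state(); print(st["position"],st["force"])
cv2.imwrite("pics/w4.png",cv2.resize(f["image"][130:280,200:420],None,fx=3.6,fy=3.6,interpolation=cv2.INTER_CUBIC))
```

```text
[ 465.5095633  -280.85761137  108.96481311] [-0.55776553 -1.2227943   5.24296082]
```

View pics/w4.png

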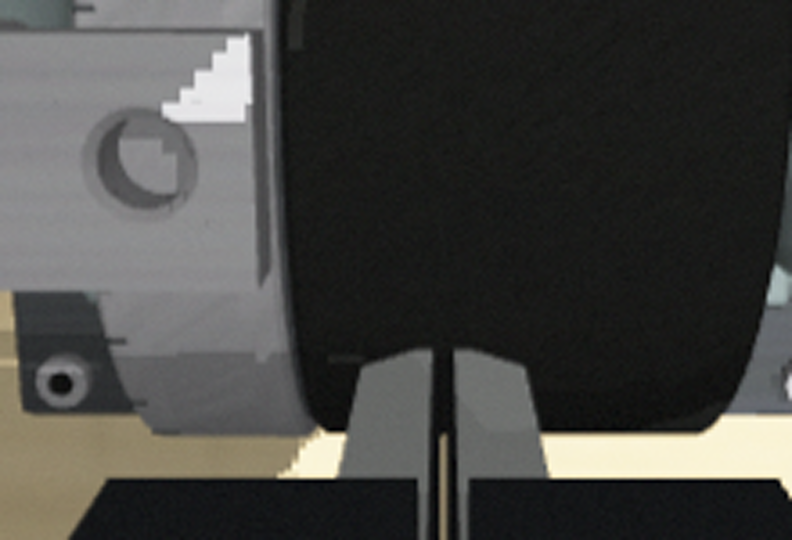

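The wrist view shows the bracket hole at crop (147,160) with the ring's steel visible below it. The wheel has turned about 74°. I'll lift, return to the +x side, and look for the drilled hole by unwrapping the ring in the images.

Emit:
apply_moves(moves=[-1,0,0,0.06,0,-1,0,0,0.06,0,-1,0.1,0.004,0.02,0,-1,0.13,0.006,0,0,-1,0.11,0.005,0,0])

```text
t: 14.45
position: [552.0, -276.2, 143.5]
orientation: [[0.999, 0.046, -0.003], [0.046, -0.999, 0.001], [-0.003, -0.001, -1.0]]
force: [0.0, 0.4, -0.7]
gripper_width: 0.003
finger_force: 0.0
```

```bash
cat >> h.py <<'E'
def unwrap(f,y0=20,y1=52,a0=-70,a1=95):
    "ring surface image: rows = angle from top (deg, + toward +x), cols = local y"
    A,Y=np.meshgrid(np.radians(np.arange(a0,a1,.5)),np.arange(y0,y1,.5),indexing='ij')
    X=65*np.sin(A);Z=85+65*np.cos(A); c,s=np.cos(.0436),np.sin(.0436)
    P=np.stack([509.2+c*X-s*Y,-277.7+s*X+c*Y,Z],-1).reshape(-1,3)
    C=P@f["R"].T+f["t"]; g=C@f["K"].T; u=(g[:,0]/g[:,2]).reshape(A.shape).astype(np.float32); v=(g[:,1]/g[:,2]).reshape(A.shape).astype(np.float32)
    im=cv2.remap(f["image"],u,v,cv2.INTER_LINEAR); d=cv2.remap(f["depth"],u,v,cv2.INTER_NEAREST); ok=abs(d-C[:,2].reshape(A.shape))<45
    return im,ok,d-C[:,2].reshape(A.shape)
E
python3 - <<'E'
from h import *
print(arm.read_state()["position"])
for n in("wrist","top"):
    f=grab(n); im,ok,dd=unwrap(f); g=im.mean(-1)
    c=g[:,26:40].mean(1); s=np.c_[g[:,14:20],g[:,46:52]].mean(1); dm=np.median(dd[:,28:38],1)
    for i in range(0,len(c),8): print(n,i*.5-70,int(c[i]),int(s[i]),dm[i].round(0),end=' | ')
    print()
    cv2.imwrite(f"pics/uw_{n}.png",cv2.resize(im,None,fx=5,fy=2))
a=cv2.imread("pics/uw_wrist.png"); b=cv2.imread("pics/uw_top.png"); a=np.hstack([a,b]); print(a.shape); cv2.imwrite("pics/uw.png",a[:600])
E
```

```text
[ 552.01694605 -276.21861691  143.49415857]
wrist -70.0 31 31 -211.0 | wrist -66.0 31 30 -207.0 | wrist -62.0 30 30 -202.0 | wrist -58.0 31 31 -197.0 | wrist -54.0 31 31 -193.0 | wrist -50.0 31 30 -189.0 | wrist -46.0 30 30 -185.0 | wrist -42.0 30 31 -181.0 | wrist -38.0 30 31 -178.0 | wrist -34.0 30 31 -174.0 | wrist -30.0 30 31 -171.0 | wrist -26.0 30 30 -168.0 | wrist -22.0 30 31 -166.0 | wrist -18.0 30 30 -164.0 | wrist -14.0 30 30 -162.0 | wrist -10.0 29 29 -159.0 | wrist -6.0 28 29 -157.0 | wrist -2.0 19 19 -154.0 | wrist 2.0 19 19 -150.0 | wrist 6.0 19 19 -147.0 | wrist 10.0 19 19 -144.0 | wrist 14.0 19 19 -140.0 | wrist 18.0 76 78 -0.0 | wrist 22.0 108 109 -0.0 | wrist 26.0 47 95 33.0 | wrist 30.0 54 49 32.0 | wrist 34.0 32 65 13.0 | wrist 38.0 31 101 -2.0 | wrist 42.0 119 111 -1.0 | wrist 46.0 121 122 -1.0 | wrist 50.0 118 119 -1.0 | wrist 54.0 117 115 -0.0 | wrist 58.0 112 112 -1.0 | wrist 62.0 110 111 -1.0 | wrist 66.0 106 107 -1.0 | wrist 70.0 101 101 -0.0 | wrist 74.0 98 98 -1.0 | wrist 78.0 94 94 -1.0 | wrist 82.0 91 89 -2.0 | wrist 86.0 87 85 -1.0 | wrist 90.0 83 83 -2
[... 400 characters left out ...]
op -14.0 114 107 -430.0 | top -10.0 112 94 -427.0 | top -6.0 85 100 -21.0 | top -2.0 88 94 -429.0 | top 2.0 108 92 -430.0 | top 6.0 118 94 -430.0 | top 10.0 119 84 -431.0 | top 14.0 116 89 -431.0 | top 18.0 88 114 -432.0 | top 22.0 60 120 -434.0 | top 26.0 79 119 -436.0 | top 30.0 113 90 -438.0 | top 34.0 119 83 -440.0 | top 38.0 119 93 -442.0 | top 42.0 117 85 -445.0 | top 46.0 103 84 -447.0 | top 50.0 81 84 -443.0 | top 54.0 62 84 -438.0 | top 58.0 51 80 -413.0 | top 62.0 49 70 -405.0 | top 66.0 49 59 -409.0 | top 70.0 48 50 -205.0 | top 74.0 46 46 -210.0 | top 78.0 44 45 -214.0 | top 82.0 43 46 -217.0 | top 86.0 43 46 -223.0 | top 90.0 42 46 -227.0 | top 94.0 42 46 -230.0 | 
(660, 640, 3)
```

```bash
cat >> h.py <<'E'
def hole(f,lo=15,hi=90):
    im,ok,dd=unwrap(f); a=np.arange(-70,95,.5); y=np.arange(20,52,.5)
    g=im.mean(-1); m=((dd>3)|(g<70))&(abs(dd)<45); m[(a<lo)|(a>hi)]=0; m[:,(y<27)|(y>45)]=0
    n,l,st,ce=cv2.connectedComponentsWithStats(m.astype(np.uint8))
    return [(a[0]+st[i][1]*.5,a[0]+(st[i][1]+st[i][3])*.5,20+st[i][0]*.5,20+(st[i][0]+st[i][2])*.5,st[i][4]) for i in range(1,n) if st[i][4]>60], g,dd
E
python3 - <<'E'
from h import *
f=grab("wrist"); h,g,dd=hole(f); print(h)
for a in np.arange(18,44,1): i=int((a+70)*2); print(a,g[i,20:46:2].astype(int),dd[i,20:46:4].round())
E
```

```text
[(np.float64(23.5), np.float64(39.0), np.float64(27.5), np.float64(45.0), np.int32(872))]
18 [20 20 19 18 18 20 19 19 19 19 22 18 18] [-137. -137. -137. -137. -137. -137. -138.]
19 [18 18 19 20 21 20 19 20 18 20 19 18 18] [-136. -136. -136. -136. -135. -136. -137.]
20 [95 96 96 97 97 94 95 96 96 96 96 94 97] [-0. -1. -0. -0.  1.  0. -1.]
21 [110 110 111 109 108 106 107 110 109 107 109 109 110] [-1. -1. -1. -1. -0. -1. -1.]
22 [109 111 110 109 109 106 107 110 107 106 106 111 109] [-0.  0. -0. -0. -2. -1. -0.]
23 [110 109 109 108  90  83  80  85  92 100 106 108 109] [-1. -1.  1. -1.  0. -1. -1.]
24 [108 100  82  53  38  34  30  33  39  46  70  94 109] [-1. -1. -2. -1. -1. -1. -0.]
25 [95 50 29 30 32 43 45 45 33 28 30 42 87] [-1. -1. -0. -1. -1. -2.  0.]
26 [32 30 30 35 44 54 61 69 58 35 30 27 35] [-1. -2. 35. 34. 25. -1. -2.]
27 [29 32 39 42 42 42 49 62 64 60 37 28 28] [-0. 35. 35. 35. 23. 13. -1.]
28 [29 39 43 42 41 42 48 64 62 64 56 32 26] [-1. 35. 35. 35. 24. 12. -1.]
29 [42 42 41 42 41 42 48 63 63 63 63 44 34] [35. 36. 36. 36. 25. 12.  1.]
30 [48 42 42 42 40 43 49 64 63 63 62 53 63
[... 371 characters left out ...]
 [-1. -0.  6.  6.  6. -1. -2.]
36 [40 31 34 36 40 55 56 58 44 35 35 32 33] [-2. -2. -1.  1.  0. -1. -1.]
37 [86 48 29 33 34 39 46 40 36 32 32 40 69] [-1. -1. -2. -2. -3. -2. -0.]
38 [ 99  88  66  44  36  33  30  34  36  38  49  80 100] [-2. -1. -1. -2. -1. -1. -0.]
39 [ 99 100  97  96  86  76  71  74  81  85  98  99  99] [-0. -0. -2.  0. -0. -0. -2.]
40 [ 98  99  99 100  97  97  95  98 104 104  98  99  99] [-0. -1. -1.  0. -1. -0. -1.]
41 [100  99 100 101  97  94  96  99 118 122 102  96  98] [-0. -1. -2. -0. -1. -1. -1.]
42 [ 99  99  99  98  99  97 102 108 118 121 107  97  98] [-1. -0. -1.  0. -1. -0.  0.]
43 [ 98 100  98  99  98  96 108 121 122 120 108  97  98] [-0. -0.  1.  1. -1. -1. -1.]
```

The drilled hole is at +31° from the top, and its centre is at y≈36, as it should be. I need a 31° stroke, so I'll approach at X≈+24.

Emit:
apply_moves(moves=[-1,-0.038,-0.002,0,0,-1,-0.038,-0.002,-0.03,0,-1,0,0,-0.03,0,-1,0,0,-0.024,0,-1,0,0,0,0])

```text
t: 15.02
position: [531.5, -277.2, 121.7]
orientation: [[0.999, 0.046, -0.003], [0.046, -0.999, 0.002], [-0.003, -0.002, -1.0]]
force: [-0.8, 0.6, 0.9]
gripper_width: 0.011
finger_force: 0.1
```

Emit:
apply_moves(moves=[-1,0,0,-0.002,0,-1,0,0,0,0,-1,0,0,0,0,-1,0,0,0,0,-1,0,0,0,0])

```text
t: 15.43
position: [533.9, -277.6, 123.1]
orientation: [[0.999, 0.047, 0.0], [0.047, -0.999, -0.0], [0.0, 0.0, -1.0]]
force: [-0.6, -1.1, -0.0]
gripper_width: 0.006
finger_force: 0.0
```

Emit:
apply_moves(moves=[-1,0,0,-0.004,0,-1,0,0,-0.003,0,-1,0,0,0,0,-1,0,0,0,0,-1,0,0,0,0])

```text
t: 15.85
position: [533.7, -277.6, 121.2]
orientation: [[0.999, 0.047, 0.0], [0.047, -0.999, -0.0], [0.0, 0.0, -1.0]]
force: [0.1, -1.0, 0.9]
gripper_width: 0.006
finger_force: 0.3
```

Emit:
apply_moves(moves=[-1,0,0,-0.004,0,-1,0,0,0,0,-1,0,0,0,0,-1,0,0,0,0,-1,0,0,0,0])

```text
t: 16.27
position: [533.8, -277.7, 120.5]
orientation: [[0.999, 0.047, 0.001], [0.047, -0.999, -0.0], [0.001, 0.0, -1.0]]
force: [-0.7, 0.2, 3.6]
gripper_width: 0.004
finger_force: 1.8
```

Emit:
apply_moves(moves=[-1,0,0,-0.003,0,-1,-0.008,-0.0002,0.0015,0,-1,-0.008,-0.0002,0.0014,0,-1,-0.008,-0.0002,0.0012,0,-1,-0.008,-0.0002,0.001,0])

```text
t: 16.68
position: [526.7, -278.0, 121.6]
orientation: [[0.999, 0.047, 0.003], [0.047, -0.999, -0.001], [0.003, 0.001, -1.0]]
force: [2.6, 0.9, 6.4]
gripper_width: 0.003
finger_force: 3.0
```

Emit:
apply_moves(moves=[-1,-0.008,-0.0002,0.001,0,-1,-0.008,-0.0002,0.0006,0,-1,-0.008,-0.0002,0.0003,0,-1,-0.008,-0.0002,0.0003,0,-1,-0.008,-0.0002,0.0004,0])

```text
t: 17.1
position: [516.6, -278.4, 122.5]
orientation: [[0.999, 0.047, 0.003], [0.047, -0.999, -0.001], [0.003, 0.001, -1.0]]
force: [2.6, 0.5, 6.1]
gripper_width: 0.003
finger_force: 3.2
```

Emit:
apply_moves(moves=[-1,-0.008,-0.0002,0.0005,0,-1,-0.008,-0.0002,0.0005,0,-1,-0.008,-0.0002,0.0005,0,-1,-0.008,-0.0002,0.0005,0,-1,-0.008,-0.0002,0.0005,0])

```text
t: 17.52
position: [506.4, -278.9, 123.0]
orientation: [[0.999, 0.047, 0.002], [0.047, -0.999, -0.002], [0.002, 0.002, -1.0]]
force: [2.7, 0.8, 5.6]
gripper_width: 0.007
finger_force: 3.1
```

```bash
cat >> h.py <<'E'
def thru(f,lo=4.9):
    "wrist view through bracket hole: dark/deep pixels on ring plane, unwrapped near the top"
    im,ok,dd=unwrap(f); a=np.arange(-70,95,.5); y=np.arange(20,52,.5); g=im.mean(-1)
    for A in np.arange(-20,21,1.):
        i=int((A+70)*2); print(A,g[i,20:46:2].astype(int),dd[i,20:46:4].round().astype(int))
E
python3 - <<'E'
from h import *
f=grab("wrist"); np.savez("wr1",**{k:f[k] for k in("image","depth","R","t","K")}); thru(f); print(arm.read_state()["position"],-f["R"].T@f["t"])
E
```

```text
-20.0 [22 20 21 20 20 20 21 21 20 22 21 21 22] [-120 -121 -120 -120 -121 -120 -120]
-19.0 [23 20 21 20 22 21 21 21 20 21 19 20 20] [-119 -119 -119 -119 -119 -119 -120]
-18.0 [20 18 21 20 22 21 20 21 21 20 20 23 19] [-118 -118 -118 -117 -117 -118 -118]
-17.0 [20 20 21 21 20 20 22 20 19 21 21 21 21] [-117 -116 -116 -115 -116 -117 -116]
-16.0 [22 19 21 23 21 20 19 20 21 21 23 21 18] [-116 -115 -115 -115 -116 -115 -115]
-15.0 [20 21 22 22 21 20 22 20 22 21 19 20 21] [-115 -113 -114 -113 -113 -114 -113]
-14.0 [89 89 88 87 91 89 89 89 88 84 84 83 85] [-23 -23 -23 -23 -22 -23 -23]
-13.0 [109 112 109 111 111 111 107 106 103 103 102 103 104] [-23 -22 -24 -22 -23 -21 -21]
-12.0 [110 111 111 111 110 108 105 103 100  97  96  95  98] [-22 -22 -22 -23 -22 -23 -21]
-11.0 [110 109 108 109 105 102 102  91  84  79  79  79  77] [-22 -22 -22 -20 -19 -17 -19]
-10.0 [109 109 109 108 102  99  85  77  78  78  76  79  78] [-22 -23 -21 -17 -13 -15 -15]
-9.0 [190 190 188 130  99  84  78  77  77  76  77  76  78] [-22 -22 -20 -15 -14 -13 -15]
-8.0 [211 211 210 122  92  76  77  77  77  76  74  77  76] [-21 -21 -1
[... 1779 characters left out ...]
 40  54  57  52  38  40  40  58 108] [ 0 -1  0 -1 -2 -1  0]
14.0 [149 137  91  42  36  35  33  31  35  46  95 137 147] [ 1  0  0 -2 -1 -1  1]
15.0 [149 148 150 140 126 120 103 124 126 134 145 145 148] [ 0  0  0  0  1  0 -1]
16.0 [148 148 149 151 145 143 146 146 143 143 145 145 149] [1 0 0 0 0 2 0]
17.0 [148 149 149 150 147 144 143 146 144 142 145 144 146] [0 0 0 0 0 1 0]
18.0 [147 146 146 148 146 144 144 145 142 142 143 143 145] [-1  0  0  0 -1 -1  1]
19.0 [145 145 146 147 145 143 142 144 144 143 142 143 145] [-1  0  0  1  0  0  0]
20.0 [145 146 145 144 145 143 142 143 143 142 140 142 142] [0 0 1 0 1 1 0]
[ 505.99282609 -278.9311268   123.02370831] [ 574.08329035 -275.18656276  329.79622331]
```

The hole centre is now at +7.1°, tracked by the trailing edge of its dark ring moving from 39° to 15°. About 8 mm of stroke remains.

Emit:
apply_moves(moves=[-1,-0.008,-0.0003,0.0005,0,-1,-0.008,-0.0003,0.0005,0,-1,-0.008,-0.0003,0.0004,0,-1,-0.006,-0.0002,0.0003,0,-1,0,0,0,0])

```text
t: 17.98
position: [498.2, -279.2, 123.0]
orientation: [[0.999, 0.047, 0.001], [0.047, -0.999, -0.002], [0.001, 0.002, -1.0]]
force: [2.0, 0.3, 5.2]
gripper_width: 0.001
finger_force: 2.6
```

Run:
```python
from h import *
f=grab("wrist"); s=arm.read_state(); print(s["position"],s["force"]); im,ok,dd=unwrap(f); g=im.mean(-1)
for A in np.arange(-9,3,.5):
        i=int((A+70)*2); print(A,g[i,20:46:2].astype(int),dd[i,20:46:2].round().astype(int))
cv2.imwrite("pics/w5.png",cv2.resize(f["image"][130:230,180:320],None,fx=5,fy=5,interpolation=cv2.INTER_CUBIC))
```

```text
[ 498.18794774 -279.2883158   122.99555623] [1.29575545 0.42815156 5.35045195]
-9.0 [110 110 109 108 102  96  81  78  77  77  77  78  79] [-21 -22 -21 -22 -21 -20 -18 -15 -13 -13 -15 -15 -16]
-8.5 [109 109 108 106 100  86  77  80  77  77  77  77  78] [-20 -21 -22 -21 -21 -16 -15 -13 -11 -12 -13 -12 -14]
-8.0 [110 109 109 103  98  80  76  78  77  77  77  76  77] [-20 -20 -22 -21 -21 -16 -13 -13 -11 -12 -12 -12 -13]
-7.5 [112 111 110 101  97  78  75  71  72  75  76  75  77] [-22 -21 -20 -21 -20 -14 -12 -10 -10 -11 -10 -10 -12]
-7.0 [112 112 111 101  95  74  65  56  59  65  70  73  76] [-21 -22 -21 -21 -19  -9  -9  -9  -1  -9 -11 -10 -11]
-6.5 [112 111 111 100  87  61  46  41  43  42  53  69  73] [-21 -20 -21 -20 -20  -8  -1  -1  -1  -2  -1  -9  -9]
-6.0 [110 109 110 100  71  44  37  35  37  34  36  57  74] [-21 -21 -20 -20  -8  -1   0   0   0  -1   0  -1  -8]
-5.5 [111 110 107  95  56  59  58  57  42  38  35  42  64] [-22 -20 -22 -21   0   0   0   0  -1   0  -1   0  -1]
-5.0 [109 110 107  94  52  52  51  51  38  37  35  35  50] [-21 -20 -21 -20   1   2   2   2   2   1   0   0   0]
-4.5
[... 997 characters left out ...]
-20  17  17  14   8   3   0]
0.0 [137 137 136 138 136 122  90  65  62  76  74  60  90] [-21 -21 -20 -20 -21 -21 -20  19  19  15   9   3   1]
0.5 [137 137 136 136 136 133 114  97  87  81  80  73  94] [-22 -21 -21 -21 -20 -21 -21 -20 -18  13   9   6   1]
1.0 [137 136 135 136 136 136 132 118 104  97  97  96 102] [-20 -20 -20 -21 -20 -21 -20 -19 -19 -19 -18 -20 -20]
1.5 [138 136 137 136 136 135 137 131 121 112 112 110 115] [-21 -21 -20 -20 -20 -21 -19 -20 -20 -20 -20 -21 -21]
2.0 [137 137 131 136 135 137 137 137 134 129 129 130 132] [-20 -21 -20 -20 -20 -20 -20 -20 -19 -20 -20 -21 -21]
2.5 [138 139 135 139 139 139 139 138 138 138 137 138 138] [-20 -21 -20 -20 -20 -20 -21 -19 -20 -21 -19 -20 -19]
```

The near mouth edge now reads -5.3°, so the hole is centred at 0 ± 0.4°. I'll lift gently and then move so the wrist camera looks straight down through the bracket hole.

Emit:
apply_moves(moves=[-1,0,0,0.004,0,-1,0,0,0.006,0,-1,0,0,0.03,0,-1,0,0,0.1,0,-1,0,0,0.1,0])

```text
t: 18.45
position: [495.6, -277.0, 180.4]
orientation: [[0.999, 0.047, -0.006], [0.047, -0.999, 0.004], [-0.006, -0.004, -1.0]]
force: [-0.3, -0.3, 0.4]
gripper_width: 0.005
finger_force: 0.0
```

Emit:
apply_moves(moves=[-0.15,-0.11,0.06,0,0,-0.15,-0.12,0.07,0,0,-0.15,0,0,0,0,-0.15,0,0,0,0,-0.15,0,0,0,0])

```text
t: 18.87
position: [440.4, -246.0, 182.2]
orientation: [[0.999, 0.047, -0.0], [0.047, -0.999, -0.0], [-0.0, 0.0, -1.0]]
force: [-0.0, 0.1, 0.7]
gripper_width: 0.317
finger_force: 0.0
```

Run:
```python
from h import *
f=grab("wrist"); s=arm.read_state(); print(s["position"],s["gripper_width"]); print(-f["R"].T@f["t"])
c,sn=np.cos(.0436),np.sin(.0436)
def px(l): P=np.array([509.2+c*l[0]-sn*l[1],-277.7+sn*l[0]+c*l[1],l[2]]); g=f["K"]@(f["R"]@P+f["t"]); return g[:2]/g[2]
a=px((0,36,169)); b=px((0,36,157)); d=px((0,36,150)); print(a,b,d)
u,v=a.astype(int); w=28
I=f["image"][v-w:v+w,u-w:u+w]; cv2.imwrite("pics/w6.png",cv2.resize(I,None,fx=10,fy=10,interpolation=cv2.INTER_CUBIC))
L=loc(pts(f))
# finger tips
for vv in range(220,260,4): print(vv,[tuple(int(x) if x==x else 0 for x in L[vv,uu]) for uu in(255,270,280,290,350,360,370,385)])
```

```text
[ 441.07163057 -246.52796166  182.54125318] 0.36588638658770484
[ 508.63112727 -242.6668003   388.83525925]
[320.69171107 120.51491615] [320.77099528 120.43530461] [320.81356869 120.39255543]
220 [(-118, 116, 0), (-118, 97, 0), (-118, 85, 0), (-117, 73, 0), (-117, 0, 0), (-117, -11, 0), (-117, -23, 1), (-117, -41, 1)]
224 [(-123, 116, 0), (-123, 98, 0), (-123, 85, 0), (-123, 73, 0), (-123, 0, 0), (-122, -11, 0), (-123, -23, -1), (-122, -41, 0)]
228 [(-128, 116, 0), (-128, 98, 0), (-127, 85, 2), (-57, 52, 212), (-128, 0, 0), (-57, 13, 212), (-127, -23, 0), (-127, -41, 0)]
232 [(-133, 116, 0), (-133, 98, 0), (-58, 57, 217), (-57, 51, 220), (-59, 19, 214), (-57, 14, 220), (-57, 9, 218), (-132, -42, 0)]
236 [(-138, 116, 1), (-138, 98, 0), (-57, 56, 227), (-57, 51, 224), (-61, 19, 214), (-57, 15, 224), (-57, 10, 226), (-137, -42, 1)]
240 [(-143, 117, 0), (-57, 60, 231), (-57, 55, 230), (-59, 51, 227), (-64, 19, 213), (-57, 16, 231), (-57, 11, 231), (-142, -42, 1)]
244 [(-148, 117, 0), (-57, 60, 236), (-57, 55, 236), (-59, 50, 232), (-66, 19, 213), (-57, 16, 237), (-57, 11, 237), (-148, -42, 0)]
248 [(-153, 117, 1), (-57, 59, 242), (-57, 54, 242), (-59, 50, 237), (-67, 19, 216), (-57, 17, 242), (-57, 12, 241), (-153, -42, 1)]
252 [(-159, 117, 0), (-57, 58, 246), (-57, 54, 246), (-59, 49, 242), (-70, 19, 215), (-57, 17, 245), (-57, 13, 247), (-158, -43, 1)]
256 [(-164, 117, 0), (-57, 57, 251), (-57, 53, 251), (-61, 49, 242), (-72, 19, 215), (-58, 17, 249), (-57, 13, 251), (-163, -43, 1)]
```

View pics/w6.png

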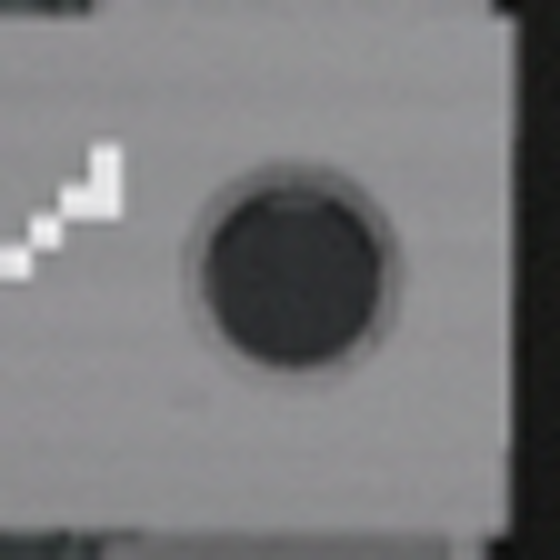

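Through the bracket hole, centred at crop (295,275), everything is dark, so the flywheel hole lies squarely beneath it. Now I'll go over to the stand and measure the long pin with the wrist camera.

Emit:
apply_moves(moves=[-0.15,-0.03,0.155,0,0,-0.15,-0.03,0.155,0,0,-0.15,-0.03,0.155,0,0,-0.15,-0.03,0.155,0,0,-0.15,-0.03,0.155,0,0])

```text
t: 19.33
position: [403.7, -51.3, 182.7]
orientation: [[0.999, 0.046, 0.001], [0.046, -0.999, -0.0], [0.001, 0.0, -1.0]]
force: [1.0, 0.6, 0.2]
gripper_width: 0.421
finger_force: 0.0
```

Emit:
apply_moves(moves=[-0.15,0,0.04,0,0,-0.15,0,0,0,0,-0.15,0,0,0,0,-0.15,0,0,0,0,-0.15,0,0,0,0])

```text
t: 19.75
position: [403.8, -43.7, 182.4]
orientation: [[0.999, 0.045, -0.0], [0.045, -0.999, -0.0], [-0.0, 0.0, -1.0]]
force: [-0.2, 0.4, -0.4]
gripper_width: 0.428
finger_force: 0.0
```

```bash
cat >> h.py <<'E'
def tops(f,z0,z1,x,y,r=22):
    p=pts(f).reshape(-1,3); m=(p[:,2]>z0)&(p[:,2]<z1)&(np.hypot(p[:,0]-x,p[:,1]-y)<r); q=p[m]
    return len(q),np.median(q[:,2]).round(1),[np.round(v,1) for v in cv2.minEnclosingCircle(q[:,:2].astype(np.float32))],q.mean(0).round(1)
E
python3 - <<'E'
from h import *
f=grab("wrist"); s=arm.read_state(); print(s["position"],s["gripper_width"],s["orientation"][:,0]); print(-f["R"].T@f["t"])
print(tops(f,73,80,457,-41.5)); print(tops(f,53,60,505,-43)); print(tops(f,28,32,481,-42,60))
im=f["image"]; g=cv2.cvtColor(im,cv2.COLOR_BGR2GRAY)
for P in((457.3,-41.5,76),(505,-43,56)):
    q=f["K"]@(f["R"]@np.array(P)+f["t"]); print((q[:2]/q[2]).round(1))
cv2.imwrite("pics/w7.png",im)
E
```

```text
[403.63716872 -43.67615205 182.34484812] 0.4279258076837267 [ 9.98987743e-01  4.49828027e-02 -1.89503823e-04]
[471.96301682 -40.38359355 389.02050438]
(334, np.float64(76.4), [array([458.3, -40.9]), np.float64(9.6)], array([458.4, -40.8,  76.3]))
(322, np.float64(56.4), [array([506.3, -42. ]), np.float64(9.5)], array([506.2, -41.9,  56.3]))
(2973, np.float64(30.5), [array([482.3, -40.6]), np.float64(50.1)], array([484. , -41.4,  30.5]))
[322.6 135.5]
[326.4  83.2]
```

The long pin is at (458.3, -40.9), top 76.4 ✓. The short one is 48 mm further ✓. I'll move above it.

Emit:
apply_moves(moves=[-0.15,0.11,0.006,0,0,-0.15,0.108,0.005,0,0,-0.15,0,0,-0.14,0,-0.15,0,0,-0.14,0,-0.15,0,0,-0.1,0])

```text
t: 20.22
position: [457.1, -40.5, 84.9]
orientation: [[0.999, 0.045, -0.002], [0.045, -0.999, 0.0], [-0.002, -0.0, -1.0]]
force: [-0.2, 0.7, -0.5]
gripper_width: 0.425
finger_force: 0.0
```

Emit:
apply_moves(moves=[-0.15,0,0,-0.08,0,-0.15,0,0,0,0,-0.15,0,0,0,0,-0.15,0,0,0,0,-0.15,0,0,0,0])

```text
t: 20.63
position: [459.5, -40.4, 69.2]
orientation: [[0.999, 0.046, 0.004], [0.046, -0.999, -0.001], [0.004, 0.001, -1.0]]
force: [-0.2, 0.1, -0.5]
gripper_width: 0.425
finger_force: 0.0
```

Run:
```python
from h import *
f=grab("wrist"); s=arm.read_state(); print(s["position"],s["force"],s["gripper_width"]); print(-f["R"].T@f["t"])
p=pts(f)
for vv in range(200,262,5): print(vv,[tuple(int(x) if x==x else 0 for x in p[vv,uu]) for uu in(265,280,290,300,311,322,332,345,355,370)])
```

```text
[459.43706956 -40.28287571  69.23634829] [ 0.55772057 -0.29600803 -0.82910046] 0.4251297258286429
[526.87721282 -36.85292398 276.04617688]
200 [(459, 7, 1), (459, -4, 0), (460, -13, 1), (467, -23, 29), (468, -31, 30), (468, -39, 31), (468, -47, 29), (469, -57, 30), (462, -67, 0), (463, -80, 0)]
205 [(454, 8, 0), (455, -4, 1), (456, -13, 1), (463, -23, 29), (464, -31, 31), (464, -39, 30), (465, -47, 30), (465, -57, 30), (458, -68, 0), (458, -80, 0)]
210 [(450, 8, 0), (451, -4, 0), (451, -13, 1), (460, -23, 31), (460, -31, 30), (467, -39, 54), (461, -47, 30), (461, -57, 31), (453, -68, 0), (455, -81, 1)]
215 [(445, 8, 0), (446, -4, 0), (446, -13, 0), (456, -23, 31), (456, -31, 31), (467, -39, 67), (466, -46, 62), (457, -57, 30), (449, -68, 0), (450, -81, 1)]
220 [(441, 8, 0), (441, -4, -1), (442, -13, 0), (452, -23, 30), (464, -32, 68), (466, -39, 76), (466, -46, 74), (453, -57, 30), (444, -69, 0), (446, -81, 2)]
225 [(437, 7, 0), (437, -5, 1), (437, -13, 0), (448, -23, 31), (462, -33, 75), (463, -39, 77), (463, -46, 76), (449, -58, 30), (441, -69, 2), (441, -82, 0)]
230 [(0, 0, 0), (4
[... 415 characters left out ...]
6, 76), (437, -58, 31), (427, -70, 1), (470, -63, 118)]
245 [(467, -12, 125), (466, -19, 121), (419, -13, 0), (419, -22, 0), (420, -32, 0), (450, -40, 75), (421, -50, 0), (422, -61, 0), (422, -70, 0), (470, -62, 126)]
250 [(467, -13, 131), (466, -19, 128), (414, -14, 0), (415, -22, 1), (415, -32, 0), (416, -42, 0), (416, -50, 0), (417, -62, 0), (417, -71, 0), (469, -61, 130)]
255 [(468, -14, 138), (464, -20, 128), (410, -14, 0), (411, -23, 0), (411, -32, 0), (411, -42, 0), (411, -51, 0), (412, -62, 1), (413, -71, 1), (468, -61, 134)]
260 [(467, -15, 141), (461, -20, 128), (405, -14, 0), (406, -23, 0), (406, -32, 0), (407, -42, 0), (407, -51, 0), (407, -62, 0), (408, -71, 0), (468, -60, 139)]
```

Fingertips are at about z 99, straddling the pin (inner faces y -20 and -61, centre -40.5). I'll lower 40 mm and grip.

Emit:
apply_moves(moves=[-0.15,-0.004,-0.002,-0.05,0,-0.15,0,0,-0.05,0,-0.15,0,0,-0.04,0,-0.15,0,0,-0.02,0,-0.15,0,0,0,0])

```text
t: 21.1
position: [455.9, -39.8, 26.7]
orientation: [[0.999, 0.047, -0.001], [0.047, -0.999, 0.0], [-0.001, -0.0, -1.0]]
force: [0.1, -0.1, -0.0]
gripper_width: 0.424
finger_force: 0.0
```

Emit:
apply_moves(moves=[-0.15,0,0,0,0,-1,0,0,0,0,-1,0,0,0,0,-1,0,0,0,0,-1,0,0,0,0])

```text
t: 21.52
position: [457.0, -40.1, 27.8]
orientation: [[0.999, 0.047, 0.001], [0.047, -0.999, -0.0], [0.001, 0.0, -1.0]]
force: [1.0, -0.1, 0.6]
gripper_width: 0.198
finger_force: 30.0
```

Emit:
apply_moves(moves=[-1,0,0,0,0,-1,0,0,0,0,-1,0,0,0,0,-1,0,0,0,0,-1,0,0,0,0])

```text
t: 21.93
position: [457.1, -40.1, 27.7]
orientation: [[0.999, 0.047, 0.001], [0.047, -0.999, -0.0], [0.001, 0.0, -1.0]]
force: [0.8, 0.6, 3.6]
gripper_width: 0.197
finger_force: 30.0
```

Gripped (width 18.5 mm, 30 N). I'll lift straight up.

Emit:
apply_moves(moves=[-1,0,0,0.03,0,-1,0,0,0.08,0,-1,0,0,0.14,0,-1,0,0,0.16,0,-1,0,0,0.16,0])

```text
t: 22.35
position: [454.9, -39.5, 170.5]
orientation: [[0.999, 0.047, -0.003], [0.047, -0.999, 0.001], [-0.003, -0.001, -1.0]]
force: [1.0, -0.2, -0.6]
gripper_width: 0.197
finger_force: 30.0
```

Emit:
apply_moves(moves=[-1,0,0,0.13,0,-1,0,0,0.1,0,-1,0.05,-0.1,0,0,-1,0.05,-0.15,0,0,-1,0.05,-0.15,0,0])

```text
t: 22.77
position: [494.4, -140.3, 228.5]
orientation: [[0.999, 0.05, 0.001], [0.05, -0.999, -0.0], [0.001, 0.0, -1.0]]
force: [0.4, 0.0, -0.4]
gripper_width: 0.192
finger_force: 30.0
```

Emit:
apply_moves(moves=[-1,0.03,-0.15,0,0,-1,0.02,-0.13,0,0,-1,0,-0.08,0,0,-1,0,0,0,0,-1,0,0,0,0])

```text
t: 23.18
position: [505.8, -230.3, 226.6]
orientation: [[0.999, 0.045, -0.002], [0.045, -0.999, 0.002], [-0.002, -0.002, -1.0]]
force: [-0.5, 0.6, -1.0]
gripper_width: 0.198
finger_force: 30.0
```

Run:
```python
from h import *
f=grab("wrist"); s=arm.read_state(); print(s["position"],s["force"],s["gripper_width"],s["orientation"][:,0]); print(-f["R"].T@f["t"])
cv2.imwrite("pics/w8.png",cv2.resize(f["image"][60:270,200:440],None,fx=2.8,fy=2.8,interpolation=cv2.INTER_CUBIC))
for P in((508.5,-242,169),):
    q=f["K"]@(f["R"]@np.array(P)+f["t"]); print((q[:2]/q[2]).round(1))
p=pts(f); t=s["position"]
m=(abs(p[...,0]-t[0])<14)&(abs(p[...,1]-t[1])<14)&(p[...,2]>178)
for z in range(186,290,8):
    k=m&(abs(p[...,2]-z)<4); q=p[k]
    if len(q)>3: print(z,len(q),q.min(0).round(1),q.max(0).round(1))
```

```text
[ 505.95716332 -229.30398858  226.78357342] [-0.55457737  0.52994601 -0.7284497 ] 0.19429240591334504 [ 0.99891398  0.04657432 -0.00130238]
[ 574.31795667 -227.40989831  433.09879821]
[337.2 202.6]
202 22 [ 508.3 -235.4  202. ] [ 512.7 -226.2  205.9]
210 41 [ 508.  -235.4  206.2] [ 513.  -225.6  213.7]
218 48 [ 508.5 -235.2  214.1] [ 512.9 -225.7  221.8]
226 52 [ 509.3 -235.   222. ] [ 513.  -225.9  229.8]
234 27 [ 510.9 -234.2  230.1] [ 513.  -227.2  236.5]
250 89 [ 509.3 -238.3  248.7] [ 517.3 -221.2  253.6]
258 204 [ 510.9 -243.   254.1] [ 517.6 -215.4  262. ]
266 278 [ 499.3 -243.2  262. ] [ 517.6 -215.4  270. ]
274 1211 [ 498.2 -243.3  270. ] [ 517.9 -215.3  278. ]
282 191 [ 497.6 -243.3  278. ] [ 516.7 -215.4  286. ]
```

View pics/w8.png

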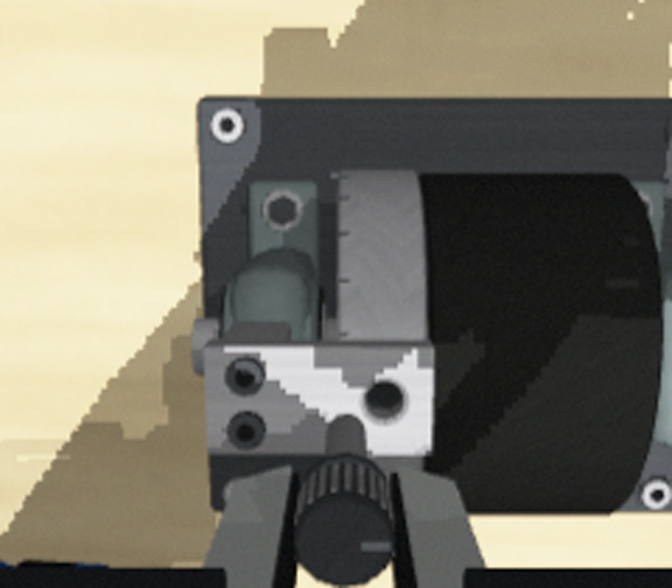

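The pin hangs upright in the jaws: shank at crop (347,435), bracket hole at (384,398). The arm was still settling, so I'll re-measure the pin axis and the hole in one settled wrist frame.

Emit:
apply_moves(moves=[-1,0,0,0,0,-1,0,0,0,0,-1,0,0,0,0,-1,0,0,0,0,-1,0,0,0,0])

```text
t: 23.65
position: [506.7, -229.3, 227.5]
orientation: [[0.999, 0.048, 0.0], [0.048, -0.999, -0.0], [0.0, 0.0, -1.0]]
force: [-0.4, 0.5, -0.5]
gripper_width: 0.194
finger_force: 30.0
```

```bash
cat > m.py <<'E'
from h import *
from scipy.optimize import least_squares
def axis(f,t,zlo,zhi):
    p=pts(f).reshape(-1,3); q=p[(abs(p[:,0]-t[0])<12)&(abs(p[:,1]-t[1])<10)&(p[:,2]>zlo)&(p[:,2]<zhi)]
    zm=(zlo+zhi)/2
    r=least_squares(lambda c:np.hypot(q[:,0]-c[0]-c[2]*(q[:,2]-zm),q[:,1]-c[1]-c[3]*(q[:,2]-zm))-5,[t[0],t[1],0,0],loss='soft_l1').x
    return len(q),r.round(3),zm
def holec(f,guess=(508.5,-242,169)):
    q=f["K"]@(f["R"]@np.array(guess)+f["t"]); u,v=(q[:2]/q[2]).astype(int); w=13
    g=cv2.cvtColor(f["image"],cv2.COLOR_BGR2GRAY)[v-w:v+w+1,u-w:u+w+1]
    n,l,st,ce=cv2.connectedComponentsWithStats((g<75).astype(np.uint8))
    return [(st[i].tolist(),ray(f,u-w+ce[i][0],v-w+ce[i][1],168).round(2)) for i in range(1,n) if st[i][4]>25],(u,v)
if __name__=="__main__":
    f=grab("wrist"); s=arm.read_state(); t=s["position"]; print(t.round(2),s["force"].round(1),s["orientation"][:,0].round(4),(-f["R"].T@f["t"]).round(2))
    foot=t[2]-28; print(axis(f,t,foot+6,foot+40)); print(holec(f))
E
python3 m.py
```

```text
[ 506.69 -229.51  227.51] [ 0.4  0.3 -1. ] [9.989e-01 4.790e-02 2.000e-04] [ 574.79 -225.85  434.12]
(177, array([ 5.08509e+02, -2.29528e+02, -5.00000e-03,  1.10000e-02]), np.float64(222.50694590548892))
([([7, 8, 13, 11, 111], array([ 508.99, -241.94,  168.  ]))], (np.int64(338), np.int64(203)))
```

Emit:
apply_moves(moves=[-1,-0.001,-0.025,0,0,-1,0,-0.024,0,0,-1,0,0,-0.05,0,-1,0,0,-0.04,0,-1,0,0,0,0])

```text
t: 24.12
position: [504.3, -241.2, 201.0]
orientation: [[0.999, 0.047, -0.005], [0.047, -0.999, 0.004], [-0.005, -0.004, -1.0]]
force: [-0.5, 1.1, -1.3]
gripper_width: 0.194
finger_force: 30.0
```

Emit:
apply_moves(moves=[-1,0,0,0,0,-1,0,0,0,0,-1,0,0,0,0,-1,0,0,0,0,-1,0,0,0,0])

```text
t: 24.53
position: [506.7, -242.4, 205.3]
orientation: [[0.999, 0.047, 0.001], [0.047, -0.999, -0.001], [0.001, 0.001, -1.0]]
force: [0.8, -0.3, -1.4]
gripper_width: 0.192
finger_force: 30.0
```

Run:
```python
from m import *
f=grab("wrist"); s=arm.read_state(); t=s["position"]; print(t.round(2),s["force"].round(1),(-f["R"].T@f["t"]).round(2))
foot=t[2]-27.7; print(foot,axis(f,t,foot+5,foot+42))
cv2.imwrite("pics/w9.png",cv2.resize(f["image"][170:260,270:380],None,fx=7,fy=6.6,interpolation=cv2.INTER_CUBIC))
q=f["K"]@(f["R"]@np.array([508.4,-242,169])+f["t"]); print(q[:2]/q[2])
```

```text
[ 506.62 -242.34  205.28] [-0.5  0.5 -1.3] [ 574.63 -238.84  411.97]
177.58435809957996 (182, array([ 5.08466e+02, -2.42517e+02, -6.00000e-03,  7.00000e-03]), np.float64(201.08435809957996))
[322.09560652 210.14849436]
```

View pics/w9.png

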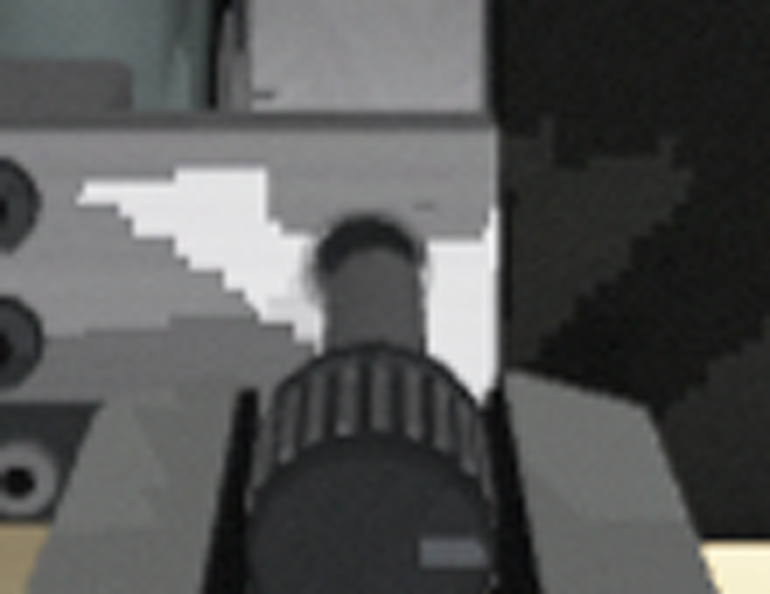

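The pin (crop x≈376) stands about 0.5 mm too far to -y of the hole (x≈370). The 3D fit agrees, with the foot at (508.6, -242.7) and the hole at (508.4, -242.0). I'll correct that and lower gently.

Emit:
apply_moves(moves=[-1,-0.0008,0.0024,-0.008,0,-1,0,0,-0.01,0,-1,0,0,-0.01,0,-1,0,0,0,0,-1,0,0,0,0])

```text
t: 25.0
position: [505.9, -241.5, 197.4]
orientation: [[0.999, 0.047, -0.001], [0.047, -0.999, 0.001], [-0.001, -0.001, -1.0]]
force: [0.1, -0.2, 0.2]
gripper_width: 0.191
finger_force: 30.0
```

Emit:
apply_moves(moves=[-1,0,0,-0.006,0,-1,0,0,-0.004,0,-1,0,0,0,0,-1,0,0,0,0,-1,0,0,0,0])

```text
t: 25.42
position: [506.2, -241.7, 195.4]
orientation: [[0.999, 0.047, 0.0], [0.047, -0.999, -0.0], [0.0, 0.0, -1.0]]
force: [-0.1, 0.1, -1.1]
gripper_width: 0.189
finger_force: 30.0
```

Emit:
apply_moves(moves=[-1,0,0,-0.004,0,-1,0,0,-0.004,0,-1,0,0,-0.004,0,-1,0,0,0,0,-1,0,0,0,0])

```text
t: 25.83
position: [506.1, -241.6, 192.2]
orientation: [[0.999, 0.047, -0.0], [0.047, -0.999, 0.0], [-0.0, -0.0, -1.0]]
force: [0.4, -0.9, -0.6]
gripper_width: 0.192
finger_force: 30.0
```

Emit:
apply_moves(moves=[-1,0,0,-0.004,0,-1,0,0,-0.004,0,-1,0,0,-0.004,0,-1,0,0,0,0,-1,0,0,0,0])

```text
t: 26.25
position: [506.1, -241.6, 189.2]
orientation: [[0.999, 0.047, -0.0], [0.047, -0.999, 0.0], [-0.0, -0.0, -1.0]]
force: [0.3, -0.1, 0.0]
gripper_width: 0.195
finger_force: 30.0
```

Emit:
apply_moves(moves=[-1,0,0,-0.008,0,-1,0,0,-0.008,0,-1,0,0,-0.008,0,-1,0,0,-0.008,0,-1,0,0,0,0])

```text
t: 26.67
position: [505.8, -241.4, 180.6]
orientation: [[0.999, 0.047, -0.001], [0.047, -0.999, 0.001], [-0.001, -0.001, -1.0]]
force: [0.6, -0.4, -0.5]
gripper_width: 0.195
finger_force: 30.0
```

Emit:
apply_moves(moves=[-1,0,0,-0.004,0,-1,0,0,-0.004,0,-1,0,0,-0.002,0,-1,0,0,0,0,-1,0,0,0,0])

```text
t: 27.08
position: [506.2, -241.7, 178.8]
orientation: [[0.999, 0.047, 0.0], [0.047, -0.999, -0.0], [0.0, 0.0, -1.0]]
force: [1.2, 0.1, -0.1]
gripper_width: 0.195
finger_force: 30.0
```

Emit:
apply_moves(moves=[-1,0,0,-0.004,0,-1,0,0,-0.002,0,-1,0,0,0,0,-1,0,0,0,0,-1,0,0,0,0])

```text
t: 27.5
position: [506.2, -241.6, 177.3]
orientation: [[0.999, 0.047, 0.0], [0.047, -0.999, 0.0], [0.0, -0.0, -1.0]]
force: [-0.4, 0.1, 0.2]
gripper_width: 0.192
finger_force: 30.0
```

Emit:
apply_moves(moves=[-1,0,0,-0.004,0,-1,0,0,-0.004,0,-1,0,0,0,0,-1,0,0,0,0,-1,0,0,0,0])

```text
t: 27.92
position: [506.1, -241.7, 175.3]
orientation: [[0.999, 0.047, -0.0], [0.047, -0.999, 0.0], [-0.0, -0.0, -1.0]]
force: [0.4, 0.5, -1.3]
gripper_width: 0.193
finger_force: 30.0
```

Emit:
apply_moves(moves=[-1,0,0,-0.004,0,-1,0,0,-0.004,0,-1,0,0,0,0,-1,0,0,0,0,-1,0,0,0,0])

```text
t: 28.33
position: [506.1, -241.7, 173.3]
orientation: [[0.999, 0.047, -0.0], [0.047, -0.999, 0.0], [-0.0, -0.0, -1.0]]
force: [0.5, 0.3, -0.3]
gripper_width: 0.194
finger_force: 30.0
```

The foot is in the flywheel hole with no resistance. I'll continue down.

Emit:
apply_moves(moves=[-1,0,0,-0.01,0,-1,0,0,-0.01,0,-1,0,0,-0.01,0,-1,0,0,-0.01,0,-1,0,0,0,0])

```text
t: 28.75
position: [505.7, -241.3, 162.4]
orientation: [[0.999, 0.047, -0.001], [0.047, -0.999, 0.001], [-0.001, -0.001, -1.0]]
force: [-0.2, -0.3, -1.0]
gripper_width: 0.193
finger_force: 30.0
```

Emit:
apply_moves(moves=[-1,0,0,-0.01,0,-1,0,0,-0.01,0,-1,0,0,-0.01,0,-1,0,0,0,0,-1,0,0,0,0])

```text
t: 29.17
position: [506.0, -241.5, 155.5]
orientation: [[0.999, 0.047, -0.0], [0.047, -0.999, 0.0], [-0.0, -0.0, -1.0]]
force: [0.3, -0.5, 0.0]
gripper_width: 0.197
finger_force: 30.0
```

Emit:
apply_moves(moves=[-1,0,0,-0.008,0,-1,0,0,-0.008,0,-1,0,0,0,0,-1,0,0,0,0,-1,0,0,0,0])

```text
t: 29.58
position: [506.2, -241.7, 151.8]
orientation: [[0.999, 0.047, 0.0], [0.047, -0.999, -0.0], [0.0, 0.0, -1.0]]
force: [1.0, -0.5, -0.4]
gripper_width: 0.198
finger_force: 30.0
```

Emit:
apply_moves(moves=[-1,0,0,-0.006,0,-1,0,0,-0.006,0,-1,0,0,-0.003,0,-1,0,0,0,0,-1,0,0,0,0])

```text
t: 30.0
position: [506.1, -241.6, 147.9]
orientation: [[0.999, 0.047, -0.0], [0.047, -0.999, 0.0], [-0.0, -0.0, -1.0]]
force: [-0.1, -0.4, -1.2]
gripper_width: 0.199
finger_force: 30.0
```

Emit:
apply_moves(moves=[-1,0,0,-0.004,0,-1,0,0,0,0,-1,0,0,0,0,-1,0,0,0,0,-1,0,0,0,0])

```text
t: 30.42
position: [506.2, -241.7, 147.1]
orientation: [[0.999, 0.047, 0.0], [0.047, -0.999, -0.0], [0.0, 0.0, -1.0]]
force: [1.0, -0.8, -0.8]
gripper_width: 0.195
finger_force: 30.0
```

Almost seated. One more small step, then I'll let go and rise.

Emit:
apply_moves(moves=[-1,0,0,-0.002,0,-1,0,0,0,0,-0.3,0,0,0,0,-0.3,0,0,0,0,-0.3,0,0,0,0])

```text
t: 30.83
position: [506.2, -241.7, 146.5]
orientation: [[0.999, 0.047, 0.0], [0.047, -0.999, -0.0], [0.0, 0.0, -1.0]]
force: [-0.2, 1.0, -0.3]
gripper_width: 0.341
finger_force: 0.0
```

Emit:
apply_moves(moves=[-0.3,0,0,0,0,-0.3,0,0,0.02,0,-0.3,0,0,0.06,0,-0.3,0,0,0.1,0,-0.3,0,0,0.1,0])

```text
t: 31.25
position: [505.4, -241.1, 216.6]
orientation: [[0.999, 0.047, -0.002], [0.047, -0.999, 0.001], [-0.002, -0.002, -1.0]]
force: [0.7, 0.4, -0.2]
gripper_width: 0.351
finger_force: 0.0
```

Emit:
apply_moves(moves=[-0.3,-0.1,0,0,0,-0.3,-0.1,0,0,0,-0.3,0,0,0,0,-0.3,0,0,0,0,-0.3,0,0,0,0])

```text
t: 31.67
position: [456.7, -241.8, 216.9]
orientation: [[0.999, 0.047, 0.001], [0.047, -0.999, -0.0], [0.001, 0.0, -1.0]]
force: [-0.1, 0.5, -0.5]
gripper_width: 0.351
finger_force: 0.0
```

Run:
```python
from h import *
f=grab("wrist"); s=arm.read_state(); print(s["position"],s["force"],s["gripper_width"])
print(tops(f,185,215,508.4,-242)); print(tops(f,165,172,508.4,-242,30))
f=grab("top"); print(tops(f,53,60,505,-43))
```

```text
[ 456.85520812 -241.81118165  216.76011612] [-0.31495219 -0.20300501 -0.77570291] 0.35311759613027854
(629, np.float64(195.3), [array([ 508. , -241.7]), np.float64(9.7)], array([ 508.3, -241.6,  195.1]))
(1782, np.float64(169.5), [array([ 507.9, -235.8]), np.float64(24.9)], array([ 508.5, -231.9,  169.5]))
(49, np.float64(56.3), [array([505.1, -42.3]), np.float64(9.2)], array([504.9, -42.1,  56.5]))
```

The pin head's top is at 195.3 against a bracket at 169.5, which is 26 mm ✓, so it's seated and centred. The short pin hasn't moved. Handing in.

```bash
python3 -c "
from cell import arm
print(arm.hand_in())"
```

```text
the job is handed in; nothing more can be done
None
```

The flywheel is turned and locked: the long pin is down through the bracket into the wheel with its head on the bracket, and the gripper has let go. The short pin's position measured unchanged, and the job is handed in at about 32 s of the 72 s allowed; no verdict was returned.

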